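# Find the heavy side of a tumbling mixer's carousel and hold it at the bottom

### The arm

A 6-joint arm with a two-finger parallel gripper is mounted at the origin on the work surface. World frame = base frame: x ahead of the robot, y to its left, z up, the work surface at z = 0. Lengths are in m, angles in rad, forces in N, time in s.
With the tool pointing down it reaches from about 0.35 to 0.85 m from the base axis. Payload 8.1 kg.
Tool frame: the origin (TCP) lies at the very end of the fingers, on their centre line; the grasp point (between the pads) lies 19 mm behind it (pinch_z is the distance from the TCP to the grasp point, in m); z points along the fingers, y is the direction in which the jaws open and shut (so a half turn about z gives the same grasp; the last joint's range is limited). The gripper opens to 93 mm and grips with 3 to 60 N. Pads are 15 mm wide; open, the fingers measure 128 mm over their backs; the gripper's body (75 mm by 188 mm) begins 65 mm behind the grasp point.
Start: joints at [-1.334, 0.13, 1.488, -0, 1.523, -0.085], TCP at [0.19, -0.569, 0.219] pointing down, gripper open.
Joint ranges: [-2.96, 2.96], [-0.89, 2.26], [0.02, 2.5], [-1.34, 4.48], [0, 2.73], [-2.66, 2.66]. Speed limits (rad/s): [2.39, 2.39, 2.79, 3.14, 3.14, 3.14].

### API

Orientations are given as a rotation vector (axis times angle).
In Python, from plant import * gives the robot as it stands.
- The arm moves only by the tool move_arm, never from a script. Its argument "series" is a list of rows, each a list of 7 numbers: the shift along the tool's x, y, z each as a share of 10 cm, from -1 to 1, then the turn, a rotation vector about the tool's x, y, z each as a share of 180 degrees, from -1 to 1, then the opening, from -1 (shut) to 1 (fully open). In form: [[dx, dy, dz, rx, ry, rz, jaw], ...]. A call has 1 to 8 rows; each row is the pose to reach, as a shift and turn from the pose commanded when the call began, along the tool's axes at that moment, turning the shorter way round; what a row does not reach only later rows make up. A row lasts 1/10 s, in which the tool goes at most 50 mm and 8.59 degrees, less where a joint would pass 70% of its speed; a pose out of reach is approached as far as the arm can. A call with a number of a shift or a turn outside -1 to 1 is refused whole. A call with a gripper value outside its range is refused whole. The fingers move at their own pace and stop on an object; "squeeze" is the grip in N (left out, the last holds). Time passes only in rows, so rows that repeat a pose let the fingers close. It gives the time, the measured TCP pose, the force and the opening at its end, in the units of the state.
- read_state(): the state, without advancing time (a new reading comes with each control period).
- read_camera(name): name is "scene" or "top" or "wrist"; returns a dict with "frame" (400x640x3 uint8, red, green, blue), "K" (3x3 intrinsics, pixels), "rvec" (rotation vector, rad) and "tvec" (3), from world to camera coordinates, as OpenCV has them. Camera axes: x right, y down, z forward; pixel columns grow to the right and rows downward; lengths in m; the calibration is good to about 2 mm. A picture is of the moment at which its call begins. There is no depth.
- close_job(): hands the job in, once; it reports no verdict.
The state is a dict: "t": time; "q": joint angles; "dq": joint speeds; "joint_torque": joint torques, N m; "tool_pos": TCP position; "orientation": TCP orientation; "force": force on the tool from outside, world axes, zero at the start; "wrist_torque": the same for the moment, N m; "opening": finger opening in m.
Only numpy, scipy, OpenCV 4.12 (cv2) and the standard library are available. Lean on these libraries where they do the work, as an engineer would, in place of code of your own. Each camera call takes 0.05 s, during which the arm holds its last target.

### The job

The six sealed cylinders on the tumbling mixer look alike but are filled unequally, so the carousel is heavier to one side. Turn the carousel by hand, feel where its heavy side is, and bring that side straight down, to the bottom, so that I can clip the counterweight on at the top. Finish while still holding the carousel steady there; leave the loose things on the bench where they are.

Things in the scene. Friction and masses are not known exactly. Their poses are not given: they have to be found in the camera images.
- mixer: White base of the mixer, 250 x 345 mm, 28 mm high, fixed on the bench. Origin: on the bench under the carousel's middle; z up; y along the level axle, towards the drive housing (125 mm wide, 185 mm high, inner face at y = +99 mm). On the other side a bearing post, 56 mm wide, 168 mm high, inner face at y = -112 mm.
- axle (a point): Middle of the axle, 140 mm above the bench; does not turn, axes as the mixer's. Drive drag, through a springy coupling (6 N m/rad), keeps the carousel about where it is left (it springs back a few degrees). Turning it takes 0.65 N m (7.6 N at the cylinders), plus up to 0.34 to 0.47 N m (4 to 5.5 N) while the heavy side is lifted, minus as much while it sinks; nothing extra at top and bottom.
- carousel: Shaft (14 mm), two six-armed plates (at y = -76 and +76 mm, 6 mm thick, reaching 103 mm from the axle) and six steel cylinders between them. Origin: middle of the axle; y along the axle, as the mixer's y; z points to the centre of one cylinder (the topmost one at the start), the others every 60 degrees. Turns either way without stops; positive about y carries the top towards the mixer's +x.
- cylinder (a point): Centre of the cylinder on the carousel's z axis, 85 mm from the axle. All six are alike: parallel to the axle, clipped in for good, 32 mm in diameter over the straight middle 90 mm (y = -45 to +45 mm). The heavy side can be at any cylinder or between two, differs every time, cannot be seen, never starts at the bottom; the filling does not shift.
- bottle: Glass laboratory bottle with white cap, 70 mm in diameter, 135 mm high, beside the mixer. Origin: middle of its underside. Leave alone.
- spanner: Steel spanner 160 mm long lying on the bench beside the mixer, along its own x. Origin: middle of its underside. Leave alone.
- valve: Small steel ball valve with a black bar handle, 85 mm long, 58 mm high, beside the mixer. Origin: middle of its underside. Leave alone.
- weight: Brass clip-on counterweight, 45 x 30 x 42 mm, on the bench beside the mixer. Origin: middle of its underside. Not used yet; leave alone.

How it is judged:
At the end, for the whole second after the job is handed in: The carousel's heavy side is within 20 degrees of straight down, the carousel is still (under 0.1 rad/s), and the fingers are holding it (over 2 N on the carousel) (angle between surplus's own z axis and vertical above 2.79 rad and contact force between the fingers and carousel above 2 N and angular speed of carousel below 0.1 rad/s); the arm keeps its last pose, push and grip.
It fails at once if a loose thing on the bench is shifted by more than 30 mm (distance of any of bottle, spanner, valve, weight from where it was at the start of the episode above 0.03 m).
It also fails if it takes over 72 s, if anything falls off the work surface, if the arm or the gripper's body presses on something with over 40 N, if the wrist force passes 120 N, or if a joint passes its speed limit or range.

## Working session

There is one attempt and no reset: what is moved stays moved. The work goes in short steps, Python scripts to look and compute and a tool call to move; the robot and the scene stay as the last step left them, time stands still between calls to the robot, and variables do not carry over. Pictures are saved under pics/ and viewed, and the job is handed in when it is done.

Besides the shell and the picture viewer there is one more tool, called after ">>>" as a command line: name --pt "numbers of a row" for each row, then --argument value for the rest. move_arm: Moves the arm, as the interface text tells. Shift numbers are shares of 10 cm and turn numbers shares of 180 degrees, none past 1 either way. Its arguments: {"type":"object","properties":{"series":{"type":"array","items":{"type":"array","items":{"type":"number"}}},"squeeze":{"type":"number"}},"required":["series"]}

```bash
ls; mkdir -p pics; python3 - <<'E'
from plant import *
import cv2
s=read_state()
for k in s: print(k,s[k])
for n in ("scene","top","wrist"):
    c=read_camera(n); cv2.imwrite(f"pics/{n}0.png",c["frame"][:,:,::-1]); print(n,c["K"].tolist() if hasattr(c["K"],'tolist') else c["K"],c["rvec"],c["tvec"])
E
```

```text
pics
t 0.0
q [-1.33437550e+00  1.31150043e-01  1.48929720e+00 -3.23615795e-05
  1.52300250e+00 -8.53594451e-02]
dq [ 0.00060903 -0.00046007 -0.00019762 -0.0004016  -0.00025677 -0.00048256]
joint_torque [-1.36912386e-03 -5.59837925e+01 -4.91766679e+01  7.68832373e-02
  3.52210260e-02 -1.81221985e-04]
tool_pos [ 0.18964947 -0.5686258   0.21758426]
orientation [-3.09919334e+00 -5.02979611e-01  2.70591801e-04]
force [ 0.56445725 -0.21993428 -0.02770447]
wrist_torque [-0.02650445  0.01779855  0.01060365]
opening 0.09322880142944485
scene [[385.7456039289088, 0.0, 320.47015456482296], [0.0, 385.7456039289088, 198.19724577556644], [0.0, 0.0, 1.0]] [ 1.82508878  1.44400298 -0.72884338] [-0.18217026 -0.22539131  1.48270739]
top [[377.61009651528093, 0.0, 315.75152701059324], [0.0, 377.61009651528093, 202.11170617177427], [0.0, 0.0, 1.0]] [ 2.19392183 -2.1459607   0.08929802] [0.04574099 0.59081918 0.99790819]
wrist [[313.9518024863037, 0.0, 325.29211782088123], [0.0, 313.9518024863037, 196.42289847748583], [0.0, 0.0, 1.0]] [-2.35432133  1.69333271  0.24620791] [-0.5987798  -0.03341978  0.39101419]
```

View pics/scene0.png

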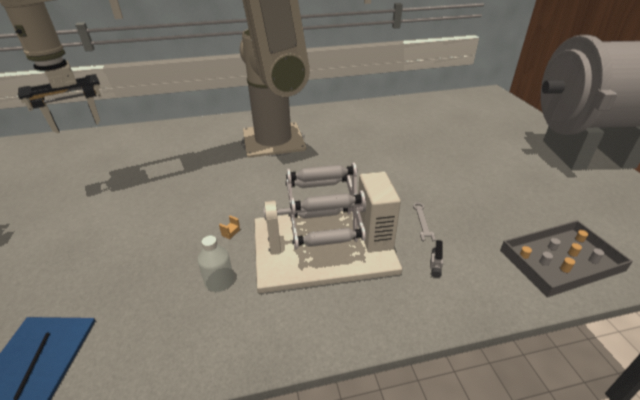

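View pics/top0.png

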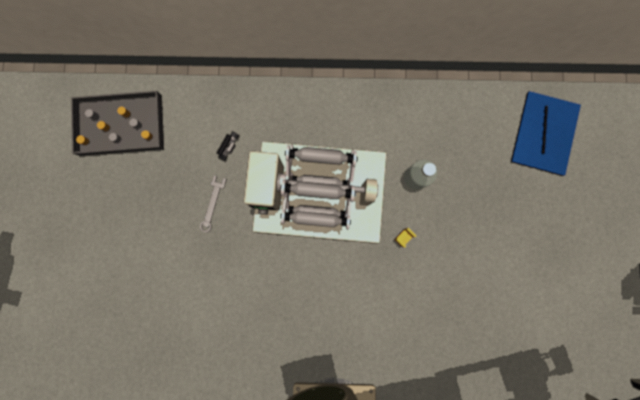

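View pics/wrist0.png

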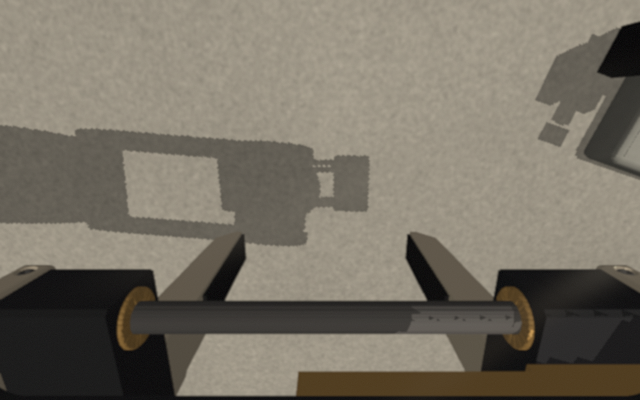

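The scene view shows the mixer ahead of the robot. The housing is on its left (+y) side and the bottle and weight on its right. In the top view the base plate runs from about (253,143) to (386,242), with cylinders at rows 157, 187 and 217. I'll zoom in to measure it.

```bash
python3 - <<'E'
import cv2, plant
print([x for x in dir(plant) if x[0]!='_'])
f=cv2.imread("pics/top0.png")[130:255,190:390]
cv2.imwrite("pics/topz.png",cv2.resize(f,None,fx=4,fy=4,interpolation=cv2.INTER_CUBIC))
f=cv2.imread("pics/scene0.png")[150:300,240:410]
cv2.imwrite("pics/scenez.png",cv2.resize(f,None,fx=4,fy=4,interpolation=cv2.INTER_CUBIC))
E
```

```text
['IKError', 'close_job', 'pinch_z', 'read_camera', 'read_state']
```

View pics/topz.png

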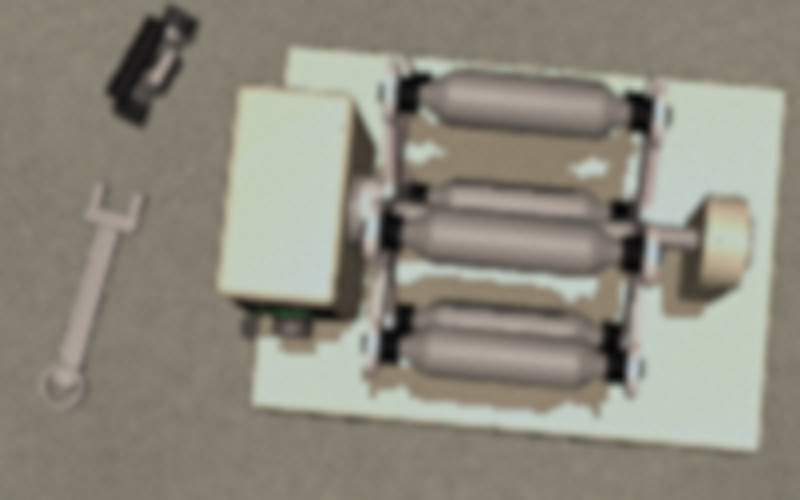

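View pics/scenez.png

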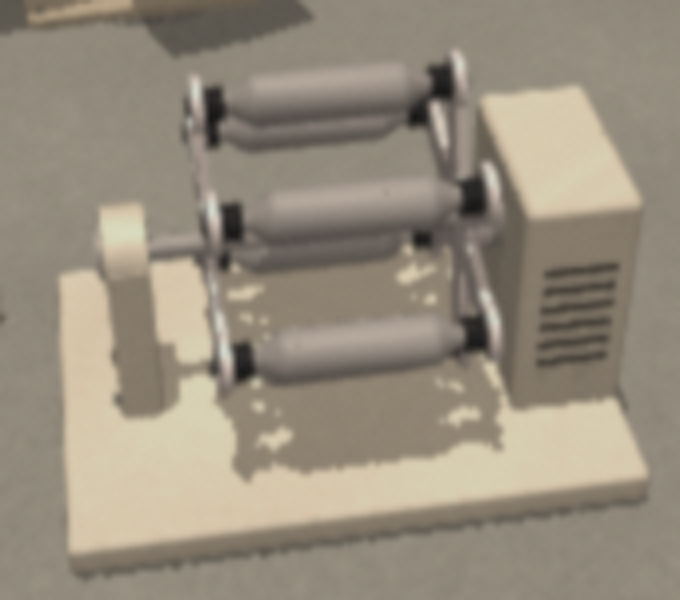

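```bash
cat > h.py <<'E'
import numpy as np, cv2
from scipy.spatial.transform import Rotation as R
from scipy.optimize import least_squares
def proj(c,P):
    return cv2.projectPoints(np.asarray(P,float).reshape(-1,1,3),np.array(c["rvec"]),np.array(c["tvec"]),np.array(c["K"]),None)[0].reshape(-1,2)
E
cat > fit.py <<'E'
from h import *
from plant import *
ct=read_camera("top"); cs=read_camera("scene")
zt=lambda p:(np.array(p)+.5)/4-.5+[190,130]
zs=lambda p:(np.array(p)+.5)/4-.5+[240,150]
def cyl(a,y=0,r=.085): return [r*np.sin(a),y,.14+r*np.cos(a)]
def res(v,full=False):
    x,y,yaw,yo,al=v; Rz=R.from_euler('z',yaw).as_matrix()
    T=lambda P:np.asarray(P)@Rz.T+[x,y,0]
    hw=.1725
    top=[([.125,yo+hw,.028],(290,47)),([.125,yo-hw,.028],(785,90)),([-.125,yo-hw,.028],(758,450)),([-.125,yo+hw,.028],(252,408)),
     ([.0625,.099,.185],(350,92)),([-.0625,.099,.185],(335,305)),
     (cyl(al),(508,241)),(cyl(al+np.pi/3),(523,102)),(cyl(al-np.pi/3),(505,355))]
    sc=[([.125,yo+hw,.028],(645,478)),([.125,yo-hw,.028],(72,555)),([.0625,.099,.185],(525,220)),([-.0625,.099,.185],(483,97)),
     (cyl(al),(333,92)),(cyl(al+np.pi/3),(362,208)),(cyl(al+2*np.pi/3),(362,350))]
    a=proj(ct,T([p for p,_ in top]))-zt([q for _,q in top])
    b=proj(cs,T([p for p,_ in sc]))-zs([q for _,q in sc])
    if full: print(np.round(a,1).tolist(),np.round(b,1).tolist())
    return np.r_[a.ravel(),b.ravel()]
s=least_squares(res,[.5,0,0,0,0],loss='soft_l1')
print(s.x, np.degrees(s.x[[2,4]])); res(s.x,True)
E
python3 fit.py
```

```text
[ 0.6209861   0.05385779 -0.06356416 -0.00555733 -0.26234483] [ -3.64195789 -15.03125146]
[[-0.8, -0.7], [0.5, -1.1], [0.8, 0.2], [-0.4, -0.3], [0.4, -0.4], [-1.0, -0.2], [0.1, -0.0], [-0.5, 0.3], [-1.2, -0.0]] [[1.6, -0.8], [-1.7, -0.3], [1.3, -1.3], [-1.6, -1.1], [-0.9, 0.5], [-1.8, 0.5], [-0.1, -0.5]]
```

```bash
cat >> h.py <<'E'
X0=np.array([.621,.0539,.14]); YAW=-.0636
R0=np.array([[0,1,0],[1,0,0],[0,0,-1.]])
def pose(adeg,rad,off=(0,0,0)):
    a=np.radians(adeg); Rz=R.from_euler('z',YAW).as_matrix()
    Ry=R.from_euler('y',a).as_matrix()
    return X0+Rz@(Ry@np.array([0,0,rad])+np.array(off)), Rz@Ry@R0
def delta(s,p,M):
    Rc=R.from_rotvec(s["orientation"]).as_matrix()
    return Rc.T@(p-np.array(s["tool_pos"]))/.1, R.from_matrix(Rc.T@M).as_rotvec()/np.pi
def show(adeg,rad,off=(0,0,0)):
    from plant import read_state
    s=read_state(); p,M=pose(adeg,rad,off); d,r=delta(s,p,M)
    print('t',round(s['t'],2),'pos',np.round(s['tool_pos'],4),'q',np.round(s['q'],3),'F',np.round(s['force'],2),'T',np.round(s['wrist_torque'],2),'open',round(s['opening'],4))
    print('target',np.round(p,4),'shift',np.round(d,3),'turn',np.round(r,4))
E
python3 -c "
from h import *
show(-15,.2)"
```

```text
t 0.25 pos [ 0.1897 -0.569   0.2182] q [-1.334  0.131  1.489  0.     1.523 -0.085] F [-0.28  0.29 -0.71] T [ 0.01 -0.04  0.01] open 0.093
target [0.5693 0.0572 0.3332] shift [ 5.581 -4.741 -1.146] turn [-0.0735  0.0492 -0.3751]
```

>>> move_arm --pt "1 -0.85 -1 0 0 0 1" --pt "1 -0.85 -1 0 0 0 1" --pt "1 -0.85 -1 0 0 0 1" --pt "1 -0.85 -1 0 0 0 1" --squeeze 40

```text
t: 0.65
tool_pos: [0.26, -0.4556, 0.3231]
orientation: [3.095, 0.506, 0.004]
force: [0.4, 0.1, 0.4]
opening: 0.0928
```

>>> move_arm --pt "1 -0.85 0 0 0 0 1" --pt "1 -0.85 0 0 0 0 1" --pt "1 -0.85 0 0 0 0 1"

```text
t: 0.95
tool_pos: [0.3266, -0.3426, 0.3182]
orientation: [-3.1, -0.504, -0.0]
force: [-0.0, -0.9, 0.3]
opening: 0.093
```

>>> move_arm --pt "1 -0.85 0 0 0 0 1" --pt "1 -0.85 0 0 0 0 1" --pt "1 -0.85 0 0 0 0 1"

```text
t: 1.25
tool_pos: [0.3947, -0.2301, 0.3181]
orientation: [-3.1, -0.505, -0.0]
force: [-0.2, -1.0, 0.1]
opening: 0.093
```

```bash
python3 -c "
from h import *
show(-15,.2)"
```

```text
t 1.25 pos [ 0.3947 -0.2301  0.3181] q [-0.641 -0.281  1.7    0.     1.723  0.607] F [-0.21 -0.97  0.15] T [-0.01 -0.06 -0.02] open 0.093
target [0.5693 0.0572 0.3332] shift [ 2.568 -2.17  -0.149] turn [-0.0735  0.0492 -0.3747]
```

>>> move_arm --pt "1 -0.85 -0.1 0 0 0 1" --pt "1 -0.85 -0.1 0 0 0 1" --pt "1 -0.85 -0.1 0 0 0 1"

```text
t: 1.55
tool_pos: [0.4628, -0.1178, 0.3283]
orientation: [-3.1, -0.505, -0.0]
force: [-0.5, -0.0, -0.3]
opening: 0.0928
```

>>> move_arm --pt "1 -0.85 0 0 0 -0.05 1" --pt "1 -0.85 0 0 0 -0.1 1" --pt "1 -0.85 0 0 0 -0.15 1" --pt "1 -0.85 0 0 0 -0.2 1" --pt "1 -0.85 0 0 0 -0.25 1" --pt "1 -0.85 0 0 0 -0.3 1" --pt "1 -0.85 0 0 0 -0.35 1" --pt "1 -0.85 0 0 0 -0.37 1"

```text
t: 2.35
tool_pos: [0.5297, -0.0082, 0.3277]
orientation: [-2.309, -2.13, 0.002]
force: [-0.3, 0.2, -0.2]
opening: 0.0931
```

```bash
python3 -c "
from h import *
show(-15,.2)"
```

```text
t 2.35 pos [ 0.5297 -0.0082  0.3277] q [-0.112 -0.078  1.504 -0.     1.717 -0.031] F [-0.27  0.17 -0.22] T [-0.07 -0.05 -0.02] open 0.0931
target [0.5693 0.0572 0.3332] shift [ 0.684  0.342 -0.056] turn [-0.0837  0.0008 -0.0054]
```

>>> move_arm --pt "0.3 0.15 -0.05 -0.04 0 0 1" --pt "0.68 0.34 -0.05 -0.084 0 -0.005 1" --pt "0.68 0.34 -0.05 -0.084 0 -0.005 1"

```text
t: 2.65
tool_pos: [0.5693, 0.0601, 0.3324]
orientation: [2.143, 2.004, 0.268]
force: [-0.7, -0.7, -0.2]
opening: 0.0928
```

```bash
python3 - <<'E'
from h import *
from plant import *
c=read_camera("wrist"); cv2.imwrite("pics/w1.png",c["frame"][:,:,::-1])
c=read_camera("scene"); cv2.imwrite("pics/s1.png",cv2.resize(c["frame"][60:300,200:440,::-1],None,fx=2.5,fy=2.5))
show(-15,.066)
E
```

```text
t 2.75 pos [0.5686 0.0572 0.3329] q [ 0.029 -0.228  1.653 -0.028  1.457  0.098] F [0.18 0.14 0.43] T [-0.07  0.08  0.03] open 0.0929
target [0.604  0.055  0.2038] shift [0.006 0.007 1.339] turn [ 0.      0.0014 -0.0016]
```

View pics/w1.png

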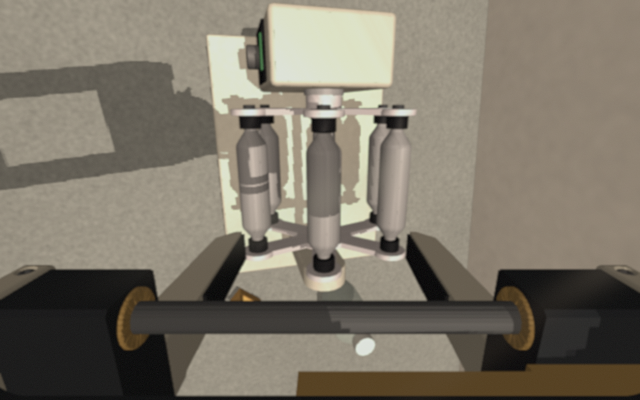

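View pics/s1.png

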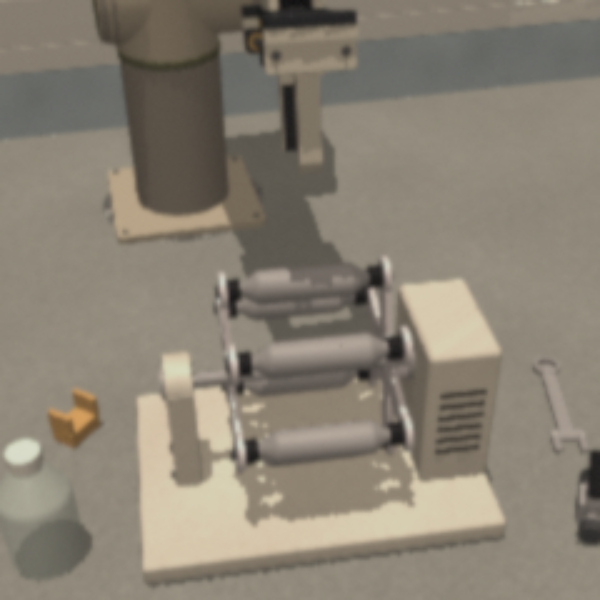

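The wrist view shows the top cylinder centred between the fingers, at column 324 with the image centre at 325. Its neighbours lie symmetrically on either side. I'll go down and grip.

>>> move_arm --pt "0 0 0.4 0 0 0 1" --pt "0 0 0.8 0 0 0 1" --pt "0 0 0.8 0 0 0 1"

```text
t: 3.05
tool_pos: [0.5874, 0.0536, 0.2489]
orientation: [2.156, 2.006, 0.249]
force: [-1.1, -0.6, -0.9]
opening: 0.0931
```

>>> move_arm --pt "0 0 0.3 0 0 0 1" --pt "0 0 0.53 0 0 0 1" --pt "0 0 0.53 0 0 0 1"

```text
t: 3.35
tool_pos: [0.6027, 0.053, 0.2028]
orientation: [2.152, 2.003, 0.257]
force: [-0.4, -0.3, 0.2]
opening: 0.0927
```

```bash
python3 - <<'E'
from h import *
from plant import *
show(-15,.066)
E
```

```text
t 3.35 pos [0.6027 0.053  0.2028] q [ 0.019 -0.099  1.772 -0.028  1.212  0.098] F [-0.42 -0.27  0.24] T [-0.06  0.04 -0.03] open 0.0927
target [0.604  0.055  0.2038] shift [ 0.02   0.013 -0.006] turn [-0.0012  0.0016 -0.0025]
```

>>> move_arm --pt "0 0 0 0 0 0 -1" --pt "0 0 0 0 0 0 -1" --pt "0 0 0 0 0 0 -1" --pt "0 0 0 0 0 0 -1" --pt "0 0 0 0 0 0 -1" --pt "0 0 0 0 0 0 -1" --pt "0 0 0 0 0 0 -1" --squeeze 40

```text
t: 4.05
tool_pos: [0.604, 0.0543, 0.2053]
orientation: [2.148, 2.001, 0.263]
force: [-0.9, 0.1, 0.1]
opening: 0.0417
```

```bash
cat >> h.py <<'E'
def moment(s,ref=None):
    """moment about axle exerted BY tool on carousel, under two assumptions for torque reference"""
    F=-np.array(s['force']); T=-np.array(s['wrist_torque']); p=np.array(s['tool_pos'])
    ax=R.from_euler('z',YAW).as_matrix()[:,1]
    m=np.dot(np.cross(p-X0,F),ax)
    Rc=R.from_rotvec(s["orientation"]).as_matrix()
    u=Rc.T@R.from_euler('z',YAW).as_matrix()
    a=np.degrees(np.arctan2(-(R.from_euler('z',-YAW).as_matrix()@Rc)[0,2],-(R.from_euler('z',-YAW).as_matrix()@Rc)[2,2]))
    rel=R.from_euler('z',-YAW).as_matrix()@(p-X0)
    return dict(t=round(s['t'],2),tilt=round(a,2),apos=round(np.degrees(np.arctan2(rel[0],rel[2])),2),rad=round(np.hypot(rel[0],rel[2]),4),
       Fpos=round(m,3),T=round(np.dot(T,ax),3),tot=round(m+np.dot(T,ax),3),Ft=np.round(Rc.T@F,2).tolist(),Tt=np.round(Rc.T@T,3).tolist(),op=round(s['opening'],4))
E
cat > m.py <<'E'
from h import *
from plant import *
print(moment(read_state()))
E
python3 m.py
```

```text
{'t': 4.05, 'tilt': np.float64(-15.12), 'apos': np.float64(-14.6), 'rad': np.float64(0.0675), 'Fpos': np.float64(0.056), 'T': np.float64(0.006), 'tot': np.float64(0.062), 'Ft': [-0.02, 0.82, 0.32], 'Tt': [0.006, 0.002, -0.009], 'op': 0.0417}
```

>>> move_arm --pt "0 0 0 0 0 0 -1" --pt "0 0 0 0 0 0 -1" --pt "0 0 0 0 0 0 -1" --pt "0 0 0 0 0 0 -1"

```text
t: 4.45
tool_pos: [0.6037, 0.0542, 0.2051]
orientation: [2.148, 2.001, 0.263]
force: [-2.9, 0.0, 1.9]
opening: 0.0309
```

```bash
python3 m.py
```

```text
{'t': 4.45, 'tilt': np.float64(-15.08), 'apos': np.float64(-14.85), 'rad': np.float64(0.0673), 'Fpos': np.float64(0.157), 'T': np.float64(-0.643), 'tot': np.float64(-0.487), 'Ft': [0.18, 2.32, 2.56], 'Tt': [-0.643, 0.016, 0.021], 'op': 0.0309}
```

>>> move_arm --pt "0 0.029 0.001 0.0139 0 0 -1" --pt "0 0.058 0.0025 0.0278 0 0 -1" --pt "0 0.0875 0.006 0.0417 0 0 -1" --pt "0 0.116 0.01 0.0556 0 0 -1"

```text
t: 4.85
tool_pos: [0.6151, 0.0535, 0.2068]
orientation: [2.251, 2.097, 0.088]
force: [-4.0, 0.8, -0.8]
opening: 0.0313
```

```bash
python3 m.py
```

```text
{'t': 4.85, 'tilt': np.float64(-4.94), 'apos': np.float64(-5.04), 'rad': np.float64(0.0671), 'Fpos': np.float64(0.273), 'T': np.float64(-0.309), 'tot': np.float64(-0.036), 'Ft': [-0.49, 4.07, -0.49], 'Tt': [-0.309, -0.065, 0.09], 'op': 0.0313}
```

>>> move_arm --pt "0 0.029 0.001 0.0139 0 0 -1" --pt "0 0.058 0.0025 0.0278 0 0 -1" --pt "0 0.0875 0.006 0.0417 0 0 -1" --pt "0 0.116 0.01 0.0556 0 0 -1"

```text
t: 5.25
tool_pos: [0.6268, 0.0527, 0.2066]
orientation: [-2.251, -2.097, 0.095]
force: [-2.5, 0.7, -1.8]
opening: 0.0307
```

```bash
python3 m.py
```

```text
{'t': 5.25, 'tilt': np.float64(5.08), 'apos': np.float64(4.99), 'rad': np.float64(0.0669), 'Fpos': np.float64(0.16), 'T': np.float64(-0.13), 'tot': np.float64(0.03), 'Ft': [-0.56, 2.4, -2.03], 'Tt': [-0.131, -0.075, 0.071], 'op': 0.0307}
```

```bash
cat > m.py <<'E'
from h import *
from plant import *
s=read_state(); d=moment(s)
print({k:(v if isinstance(v,list) else float(v)) for k,v in d.items()}, 'FyL',round(d['Ft'][1]*.085,3), 'q',np.round(s['q'],2).tolist())
E
```

>>> move_arm --pt "0 0.0 0.0 0.0 0 0 -0.2" --pt "0 0.029 0.001 0.0139 0 0 -0.2" --pt "0 0.058 0.0025 0.0278 0 0 -0.2" --pt "0 0.0875 0.006 0.0417 0 0 -0.2" --pt "0 0.116 0.01 0.0556 0 0 -0.2"

```text
t: 5.75
tool_pos: [0.638, 0.0519, 0.2049]
orientation: [-2.151, -2.003, 0.266]
force: [-2.9, 0.8, -2.5]
opening: 0.0372
```

```bash
python3 m.py
```

```text
{'t': 5.75, 'tilt': 15.02, 'apos': 14.73, 'rad': 0.0671, 'Fpos': 0.147, 'T': -0.298, 'tot': -0.151, 'Ft': [-0.56, 2.18, -3.13], 'Tt': [-0.299, -0.057, -0.063], 'op': 0.0372} FyL 0.185 q [-0.01, 0.52, 1.07, 0.01, 1.82, 0.07]
```

>>> move_arm --pt "0 0.029 0.001 0.0139 0 0 -0.2" --pt "0 0.058 0.0025 0.0278 0 0 -0.2" --pt "0 0.0875 0.006 0.0417 0 0 -0.2" --pt "0 0.116 0.01 0.0556 0 0 -0.2"

```text
t: 6.15
tool_pos: [0.6492, 0.051, 0.2012]
orientation: [-2.044, -1.903, 0.424]
force: [-3.5, 1.1, -0.8]
opening: 0.0374
```

```bash
python3 m.py
```

```text
{'t': 6.15, 'tilt': 24.99, 'apos': 24.85, 'rad': 0.0674, 'Fpos': 0.197, 'T': -0.18, 'tot': 0.016, 'Ft': [-0.82, 2.92, -2.2], 'Tt': [-0.181, -0.022, -0.019], 'op': 0.0374} FyL 0.248 q [-0.01, 0.75, 0.79, 0.03, 2.04, 0.06]
```

>>> move_arm --pt "0 0.029 0.001 0.0139 0 0 -0.2" --pt "0 0.058 0.0025 0.0278 0 0 -0.2" --pt "0 0.0875 0.006 0.0417 0 0 -0.2"

```text
t: 6.45
tool_pos: [0.6571, 0.0505, 0.1971]
orientation: [-1.961, -1.825, 0.534]
force: [-3.6, 0.5, 0.8]
opening: 0.0372
```

```bash
python3 m.py
```

```text
{'t': 6.45, 'tilt': 32.47, 'apos': 32.35, 'rad': 0.0676, 'Fpos': 0.234, 'T': -0.075, 'tot': 0.159, 'Ft': [-0.22, 3.47, -1.24], 'Tt': [-0.076, -0.153, 0.006], 'op': 0.0372} FyL 0.295 q [-0.02, 0.96, 0.53, 0.03, 2.22, 0.07]
```

>>> move_arm --pt "0 0.029 0.001 0.0139 0 0 -0.2" --pt "0 0.058 0.0025 0.0278 0 0 -0.2" --pt "0 0.0875 0.006 0.0417 0 0 -0.2"

```text
t: 6.75
tool_pos: [0.6642, 0.05, 0.1925]
orientation: [-1.874, -1.744, 0.636]
force: [0.7, 0.0, 3.4]
opening: 0.0372
```

```bash
python3 m.py; python3 - <<'E'
from plant import *
import cv2
c=read_camera("scene"); cv2.imwrite("pics/s2.png",cv2.resize(c["frame"][60:300,200:440,::-1],None,fx=2.5,fy=2.5))
E
```

```text
{'t': 6.75, 'tilt': 39.91, 'apos': 39.56, 'rad': 0.0682, 'Fpos': 0.109, 'T': -0.048, 'tot': 0.061, 'Ft': [-0.08, 1.62, 3.03], 'Tt': [-0.048, 0.007, -0.042], 'op': 0.0372} FyL 0.138 q [-0.02, 1.25, 0.12, 0.05, 2.46, 0.08]
```

View pics/s2.png

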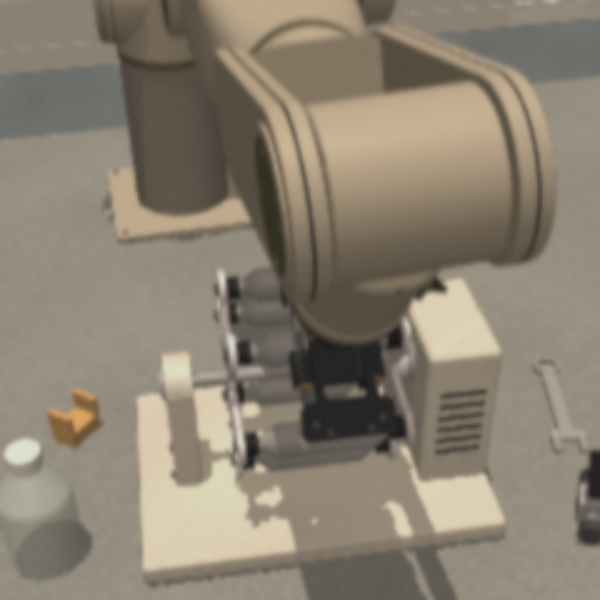

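In this view the arm is stretched nearly straight (q3 ≈ 0.12), so the far side stops at about 40° of tilt. So far the push is only about 2–3.5 N, well under 7.6 N, so the heavy side is sinking on the +x side. I'll let go, move to the next cylinder and keep turning the same way.

```bash
cat >> h.py <<'E'
def wp(s,tilt,ga,gr,up=0,fwd=0,q=False):
    """grasp point at polar angle ga radius gr (+up/fwd) in mixer plane, given tilt -> shift, turn"""
    a=np.radians(tilt); g=np.radians(ga)
    off=np.array([gr*np.sin(g)+fwd,0,gr*np.cos(g)+up])-.019*np.array([np.sin(a),0,np.cos(a)])
    p,M=pose(tilt,0,off); d,r=delta(s,p,M)
    return np.round(np.r_[d,r],4)
E
python3 - <<'E'
from h import *
from plant import *
s=read_state(); print(moment(s))
for w in [(32,38,.085,.01),(24,38,.085,.04),(15,38,.085,.08),(0,20,.12,.07),(-24,-24,.17),(-24,-24,.085)]: print(w,wp(s,*w))
E
```

```text
{'t': 6.8, 'tilt': np.float64(40.57), 'apos': np.float64(42.11), 'rad': np.float64(0.0631), 'Fpos': np.float64(-0.201), 'T': np.float64(0.376), 'tot': np.float64(0.175), 'Ft': [0.61, -3.08, -4.19], 'Tt': [0.377, 0.032, -0.028], 'op': 0.037}
(32, 38, 0.085, 0.01) [ 0.0142 -0.0919 -0.1065 -0.0476 -0.0008 -0.0025]
(24, 38, 0.085, 0.04) [ 0.0136 -0.2612 -0.3402 -0.092  -0.0006 -0.0025]
(15, 38, 0.085, 0.08) [ 1.270e-02 -4.935e-01 -6.548e-01 -1.420e-01 -4.000e-04 -2.600e-03]
(0, 20, 0.12, 0.07) [ 1.130e-02 -7.704e-01 -8.802e-01 -2.254e-01 -1.000e-04 -2.700e-03]
(-24, -24, 0.17) [ 4.1000e-03 -1.3807e+00 -1.7800e-02 -3.5870e-01  5.0000e-04 -2.7000e-03]
(-24, -24, 0.085) [ 8.900e-03 -6.131e-01  3.473e-01 -3.587e-01  5.000e-04 -2.700e-03]
```

>>> move_arm --pt "0 0 0 0 0 0 0.6" --pt "0 -0.02 -0.02 -0.01 0 0 0.6" --pt "0 -0.03 -0.05 -0.02 0 0 0.6" --pt "0 -0.05 -0.08 -0.03 0 0 0.6" --pt "0 -0.09 -0.11 -0.045 0 0 0.6" --pt "0 -0.17 -0.22 -0.07 0 0 0.6" --pt "0 -0.26 -0.34 -0.092 0 0 0.6"

```text
t: 7.5
tool_pos: [0.6658, 0.0498, 0.2369]
orientation: [-2.067, -1.924, 0.392]
force: [0.2, 0.5, 1.1]
opening: 0.0744
```

```bash
python3 - <<'E'
from h import *
from plant import *
s=read_state(); print(moment(s),s['q'])
for w in [(24,38,.085,.04),(15,36,.085,.08),(0,20,.12,.07),(-24,-24,.17),(-24,-24,.085)]: print(w,wp(s,*w))
E
```

```text
{'t': 7.5, 'tilt': np.float64(22.92), 'apos': np.float64(24.92), 'rad': np.float64(0.1068), 'Fpos': np.float64(0.031), 'T': np.float64(0.27), 'tot': np.float64(0.301), 'Ft': [-0.48, 0.26, 1.04], 'Tt': [0.271, 0.073, -0.02], 'op': 0.0744} [-0.013666    0.76290368  0.69766882  0.02342476  2.08036217  0.06505608]
(24, 38, 0.085, 0.04) [ 0.0123  0.0244  0.0684  0.006  -0.0003 -0.0024]
(15, 36, 0.085, 0.08) [ 1.150e-02 -1.304e-01 -3.090e-01 -4.400e-02 -2.000e-04 -2.400e-03]
(0, 20, 0.12, 0.07) [ 1.050e-02 -2.971e-01 -6.006e-01 -1.273e-01  2.000e-04 -2.500e-03]
(-24, -24, 0.17) [ 3.4000e-03 -1.1403e+00  3.6200e-02 -2.6060e-01  7.0000e-04 -2.4000e-03]
(-24, -24, 0.085) [ 0.0076 -0.5195  0.6168 -0.2606  0.0007 -0.0024]
```

>>> move_arm --pt "0.01 -0.13 -0.31 -0.044 0 0 0.6" --pt "0.01 -0.22 -0.55 -0.09 0 0 0.6" --pt "0.01 -0.35 -0.6 -0.127 0 0 0.6" --pt "0.01 -0.7 -0.45 -0.17 0 0 0.6" --pt "0.01 -0.95 -0.2 -0.215 0 0 0.6" --pt "0 -1 -0.05 -0.26 0 0 0.6"

```text
t: 8.1
tool_pos: [0.5828, 0.0562, 0.2887]
orientation: [2.123, 1.978, 0.302]
force: [0.3, -0.4, 1.3]
opening: 0.0745
```

```bash
python3 - <<'E'
from h import *
from plant import *
c=read_camera("wrist"); cv2.imwrite("pics/w3.png",c["frame"][:,:,::-1])
c=read_camera("scene"); cv2.imwrite("pics/s3.png",cv2.resize(c["frame"][60:300,200:440,::-1],None,fx=2.5,fy=2.5))
c=read_camera("top"); cv2.imwrite("pics/t3.png",cv2.resize(c["frame"][130:255,190:390,::-1],None,fx=4,fy=4))
s=read_state(); print(moment(s),s['q'])
for w in [(-24,-24,.17),(-24,-24,.085)]: print(w,wp(s,*w))
E
```

```text
{'t': 8.25, 'tilt': np.float64(-16.34), 'apos': np.float64(-18.27), 'rad': np.float64(0.1462), 'Fpos': np.float64(-0.164), 'T': np.float64(-0.015), 'tot': np.float64(-0.179), 'Ft': [-0.04, -1.11, 0.49], 'Tt': [-0.014, 0.027, 0.001], 'op': 0.0743} [ 0.02968667 -0.23107855  1.75641909 -0.03250915  1.33276662  0.1030166 ]
(-24, -24, 0.17) [ 0.0033 -0.1521 -0.0357 -0.0425  0.0018 -0.0017]
(-24, -24, 0.085) [ 0.0085 -0.0389  0.8067 -0.0425  0.0018 -0.0017]
```

View pics/w3.png

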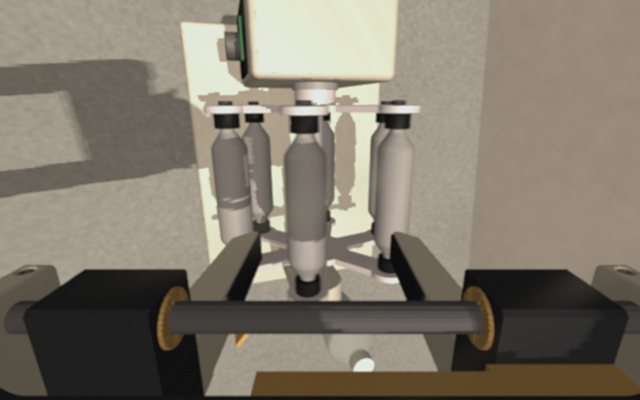

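View pics/s3.png

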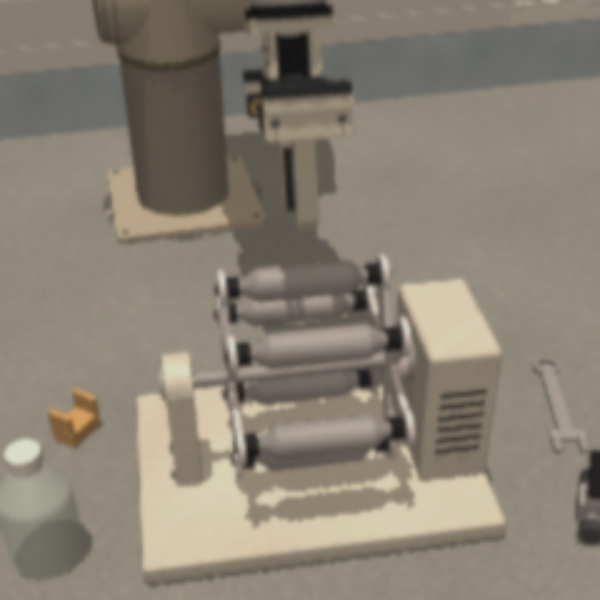

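```bash
cat >> h.py <<'E'
def fitang(cam,pts,g0):
    """pts: list of (approx angle rel to top cyl k*60, full-frame pixel (u,v), use 'v' only weights)"""
    Rz=R.from_euler('z',YAW).as_matrix()
    def P(a): a=np.radians(a); return X0+Rz@np.array([.085*np.sin(a),0,.085*np.cos(a)])
    ax=Rz[:,1]
    out=[]
    for k,uv in pts:
        def f(v):
            a=P(v[0]+k); return (proj(cam,[a+ax*v[1]])[0]-uv)
        r=least_squares(f,[g0,0]); out.append((k,round(r.x[0],1),round(r.x[1],4)))
    return out
E
python3 - <<'E'
from h import *
from plant import *
# static cameras: calibration only
c=read_camera("scene"); f=lambda x,y:np.array([x,y])/2.5+[200,60]
print(fitang(c,[(0,f(305,281)),(60,f(315,345)),(120,f(322,440))],-22))
w=read_camera("wrist")
print(fitang(w,[(0,(306,200)),(60,(391,200)),(-60,(233,185))],-22))
E
```

```text
[(0, np.float64(-19.2), np.float64(0.0009)), (60, np.float64(-21.5), np.float64(-0.0039)), (120, np.float64(-17.2), np.float64(-0.003))]
[(0, np.float64(-25.0), np.float64(0.008)), (60, np.float64(-33.6), np.float64(0.0007)), (-60, np.float64(-30.6), np.float64(0.0049))]
```

View pics/t3.png

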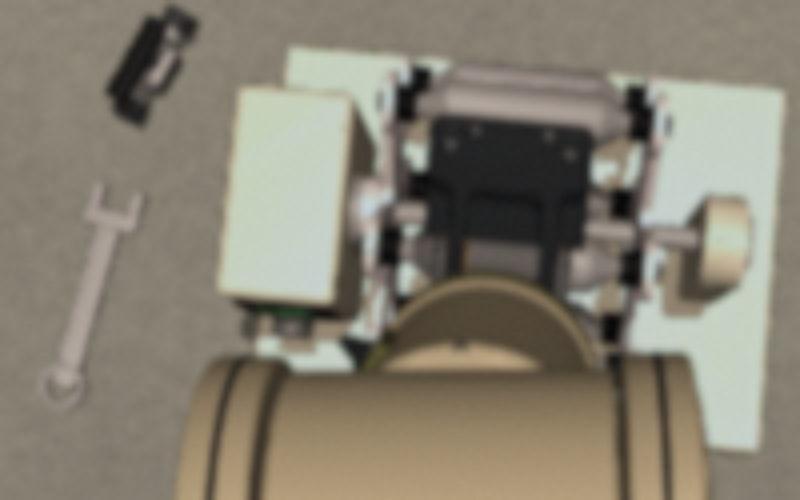

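```bash
python3 - <<'E'
from h import *
from plant import *
s=read_state(); print(moment(s))
for w in [(-22,-22,.17),(-22,-22,.085)]: print(w,wp(s,*w))
E
```

```text
{'t': 8.35, 'tilt': np.float64(-16.97), 'apos': np.float64(-14.38), 'rad': np.float64(0.1522), 'Fpos': np.float64(-0.107), 'T': np.float64(0.007), 'tot': np.float64(-0.099), 'Ft': [0.1, -0.78, 1.64], 'Tt': [0.008, 0.015, 0.005], 'op': 0.0746}
(-22, -22, 0.17) [ 0.0003 -0.2013  0.016  -0.0279  0.0016 -0.0021]
(-22, -22, 0.085) [ 0.0047 -0.1268  0.8627 -0.0279  0.0016 -0.0021]
```

>>> move_arm --pt "0 -0.2 0.02 -0.028 0 -0.002 0.6" --pt "0 -0.17 0.3 -0.028 0 -0.002 0.6" --pt "0 -0.13 0.7 -0.028 0 -0.002 0.6" --pt "0 -0.125 0.86 -0.028 0 -0.002 0.6" --pt "0 -0.125 0.86 -0.028 0 -0.002 0"

```text
t: 8.85
tool_pos: [0.598, 0.0546, 0.1988]
orientation: [2.072, 1.941, 0.366]
force: [-0.6, -0.9, 0.1]
opening: 0.0702
```

```bash
python3 - <<'E'
from h import *
from plant import *
s=read_state(); print(moment(s))
for w in [(-22,-22,.085)]: print(w,wp(s,*w))
E
```

```text
{'t': 8.85, 'tilt': np.float64(-21.67), 'apos': np.float64(-21.39), 'rad': np.float64(0.0631), 'Fpos': np.float64(0.029), 'T': np.float64(-0.082), 'tot': np.float64(-0.053), 'Ft': [0.93, 0.46, 0.28], 'Tt': [-0.082, 0.051, -0.019], 'op': 0.0702}
(-22, -22, 0.085) [ 0.0072 -0.0069 -0.029  -0.0018  0.0018 -0.0003]
```

>>> move_arm --pt "0 0 -0.03 0 0 0 -0.2" --pt "0 0 -0.03 0 0 0 -0.2" --pt "0 0 -0.03 0 0 0 -0.2" --pt "0 0 -0.03 0 0 0 -0.2" --pt "0 0 -0.03 0 0 0 -0.2" --pt "0 0 -0.03 0 0 0 -0.2"

```text
t: 9.45
tool_pos: [0.5948, 0.0551, 0.2017]
orientation: [2.072, 1.941, 0.367]
force: [-0.1, -0.5, -0.3]
opening: 0.0374
```

```bash
python3 m.py
```

```text
{'t': 9.45, 'tilt': -21.7, 'apos': -23.01, 'rad': 0.0671, 'Fpos': 0.009, 'T': -0.148, 'tot': -0.139, 'Ft': [0.54, 0.13, -0.24], 'Tt': [-0.148, 0.077, 0.035], 'op': 0.0374} FyL 0.011 q [0.03, -0.23, 1.92, -0.05, 1.08, 0.11]
```

>>> move_arm --pt "0 0.0144 0 0.0069 0 0 -0.2" --pt "0 0.0288 0.0006 0.0139 0 0 -0.2" --pt "0 0.0432 0.0014 0.0208 0 0 -0.2" --pt "0 0.0576 0.0025 0.0278 0 0 -0.2" --pt "0 0.0719 0.0039 0.0347 0 0 -0.2" --pt "0 0.0862 0.0056 0.0417 0 0 -0.2" --pt "0 0.1005 0.0077 0.0486 0 0 -0.2" --pt "0 0.1146 0.01 0.0556 0 0 -0.2"

```text
t: 10.25
tool_pos: [0.6059, 0.0543, 0.2048]
orientation: [2.178, 2.04, 0.201]
force: [-3.5, -0.4, 2.1]
opening: 0.0369
```

```bash
python3 m.py
```

```text
{'t': 10.25, 'tilt': -11.56, 'apos': -13.12, 'rad': 0.0666, 'Fpos': 0.195, 'T': -0.676, 'tot': -0.481, 'Ft': [0.62, 3.01, 2.73], 'Tt': [-0.676, 0.083, 0.044], 'op': 0.0369} FyL 0.256 q [0.02, -0.04, 1.7, -0.02, 1.28, 0.09]
```

>>> move_arm --pt "0 0.0144 0 0.0069 0 0 -0.2" --pt "0 0.0288 0.0006 0.0139 0 0 -0.2" --pt "0 0.0432 0.0014 0.0208 0 0 -0.2" --pt "0 0.0576 0.0025 0.0278 0 0 -0.2" --pt "0 0.0719 0.0039 0.0347 0 0 -0.2" --pt "0 0.0862 0.0056 0.0417 0 0 -0.2" --pt "0 0.1005 0.0077 0.0486 0 0 -0.2" --pt "0 0.1146 0.01 0.0556 0 0 -0.2"

```text
t: 11.05
tool_pos: [0.6173, 0.0535, 0.2062]
orientation: [2.276, 2.131, 0.024]
force: [-3.6, -0.8, 2.6]
opening: 0.0375
```

```bash
python3 m.py
```

```text
{'t': 11.05, 'tilt': -1.57, 'apos': -3.13, 'rad': 0.0663, 'Fpos': 0.222, 'T': -0.53, 'tot': -0.308, 'Ft': [1.01, 3.42, 2.72], 'Tt': [-0.53, 0.178, 0.003], 'op': 0.0375} FyL 0.291 q [0.01, 0.16, 1.48, -0.01, 1.48, 0.07]
```

>>> move_arm --pt "0 0.0144 0 0.0069 0 0 -0.2" --pt "0 0.0288 0.0006 0.0139 0 0 -0.2" --pt "0 0.0432 0.0014 0.0208 0 0 -0.2" --pt "0 0.0576 0.0025 0.0278 0 0 -0.2" --pt "0 0.0719 0.0039 0.0347 0 0 -0.2" --pt "0 0.0862 0.0056 0.0417 0 0 -0.2" --pt "0 0.1005 0.0077 0.0486 0 0 -0.2" --pt "0 0.1146 0.01 0.0556 0 0 -0.2"

```text
t: 11.85
tool_pos: [0.6288, 0.0528, 0.2055]
orientation: [-2.215, -2.073, 0.158]
force: [-3.8, -0.6, 3.8]
opening: 0.0371
```

```bash
python3 m.py
```

```text
{'t': 11.85, 'tilt': 8.44, 'apos': 6.85, 'rad': 0.066, 'Fpos': 0.276, 'T': -0.504, 'tot': -0.228, 'Ft': [0.9, 4.27, 3.18], 'Tt': [-0.503, 0.187, -0.061], 'op': 0.0371} FyL 0.363 q [-0.0, 0.37, 1.24, 0.0, 1.68, 0.07]
```

>>> move_arm --pt "0 0.0144 0 0.0069 0 0 -0.2" --pt "0 0.0288 0.0006 0.0139 0 0 -0.2" --pt "0 0.0432 0.0014 0.0208 0 0 -0.2" --pt "0 0.0576 0.0025 0.0278 0 0 -0.2" --pt "0 0.0719 0.0039 0.0347 0 0 -0.2" --pt "0 0.0862 0.0056 0.0417 0 0 -0.2" --pt "0 0.1005 0.0077 0.0486 0 0 -0.2" --pt "0 0.1146 0.01 0.0556 0 0 -0.2"

```text
t: 12.65
tool_pos: [0.64, 0.052, 0.2029]
orientation: [-2.112, -1.976, 0.326]
force: [-3.9, -0.5, 4.2]
opening: 0.0373
```

```bash
python3 m.py
```

```text
{'t': 12.65, 'tilt': 18.44, 'apos': 16.85, 'rad': 0.0658, 'Fpos': 0.321, 'T': -0.515, 'tot': -0.194, 'Ft': [0.82, 4.96, 2.8], 'Tt': [-0.515, 0.258, -0.008], 'op': 0.0373} FyL 0.422 q [-0.01, 0.59, 0.98, 0.01, 1.89, 0.06]
```

>>> move_arm --pt "0 0.0144 0 0.0069 0 0 -0.2" --pt "0 0.0288 0.0006 0.0139 0 0 -0.2" --pt "0 0.0432 0.0014 0.0208 0 0 -0.2" --pt "0 0.0576 0.0025 0.0278 0 0 -0.2" --pt "0 0.0719 0.0039 0.0347 0 0 -0.2" --pt "0 0.0862 0.0056 0.0417 0 0 -0.2" --pt "0 0.1005 0.0077 0.0486 0 0 -0.2" --pt "0 0.1146 0.01 0.0556 0 0 -0.2"

```text
t: 13.45
tool_pos: [0.6505, 0.0513, 0.1985]
orientation: [-2.003, -1.873, 0.48]
force: [-1.8, -1.5, 4.7]
opening: 0.037
```

```bash
python3 m.py
```

```text
{'t': 13.45, 'tilt': 28.44, 'apos': 26.86, 'rad': 0.0655, 'Fpos': 0.238, 'T': -0.53, 'tot': -0.292, 'Ft': [1.61, 3.72, 3.3], 'Tt': [-0.529, 0.234, 0.003], 'op': 0.037} FyL 0.316 q [-0.01, 0.84, 0.69, 0.02, 2.11, 0.06]
```

```bash
cat > avg.py <<'E'
from h import *
from plant import *
import sys
n=int(sys.argv[1]) if len(sys.argv)>1 else 6
L=[]
for i in range(n):
    c=read_camera("wrist"); s=read_state(); d=moment(s); L.append(d['Ft']+d['Tt']+[d['tilt'],d['apos'],d['rad'],d['Fpos']])
L=np.array(L); m=L.mean(0)
print('t',round(s['t'],2),'F',np.round(m[:3],2),'sd',np.round(L.std(0)[:3],2),'T',np.round(m[3:6],3),'sd',np.round(L.std(0)[3:6],3),'tilt,apos,rad',np.round(m[6:9],3),'Mneg(-y finger)',round(.085*m[1]-.016*m[2],3),'Mpos(+y finger)',round(.085*m[1]+.016*m[2],3),'op',s['opening'])
cv2.imwrite(f"pics/w{s['t']:.2f}.png",c['frame'][:,:,::-1])
E
python3 avg.py 6; ls pics
```

```text
t 13.75 F [1.24 4.07 0.1 ] sd [0.48 1.   2.27] T [-0.315  0.224  0.018] sd [0.194 0.077 0.038] tilt,apos,rad [28.445 27.138  0.065] Mneg(-y finger) 0.344 Mpos(+y finger) 0.347 op 0.03711017605944534
s1.png
s2.png
s3.png
scene0.png
scenez.png
t3.png
top0.png
topz.png
w1.png
w13.75.png
w3.png
wrist0.png
```

```bash
python3 - <<'E'
from h import *
from plant import *
s=read_state()
for w in [(26,27,.088,.0),(22,27,.095),(18,26,.12,.01),(10,24,.14,.02),(-5,5,.18),(-20,-15,.18),(-33,-33,.16),(-33,-33,.085)]: print(w,wp(s,*w).tolist())
E
```

```text
(26, 27, 0.088, 0.0) [0.0071, 0.003, -0.0437, -0.0133, 0.0011, -0.0014]
(22, 27, 0.095) [0.0069, 0.0145, -0.1147, -0.0355, 0.0011, -0.0014]
(18, 26, 0.12, 0.01) [0.0056, -0.0469, -0.4538, -0.0577, 0.0012, -0.0013]
(10, 24, 0.14, 0.02) [0.0043, -0.1259, -0.7453, -0.1022, 0.0012, -0.0012]
(-5, 5, 0.18) [0.0019, -0.5936, -0.8472, -0.1855, 0.0014, -0.0011]
(-20, -15, 0.18) [0.0007, -1.0781, -0.5356, -0.2689, 0.0016, -0.0009]
(-33, -33, 0.16) [0.0017, -1.2214, -0.0288, -0.3411, 0.0017, -0.0007]
(-33, -33, 0.085) [0.0058, -0.563, 0.3302, -0.3411, 0.0017, -0.0007]
```

>>> move_arm --pt "0 0 0 0 0 0 0.6" --pt "0 0 -0.02 0 0 0 0.6" --pt "0 0 -0.04 -0.013 0 0 0.6" --pt "0 0.01 -0.11 -0.035 0 0 0.6" --pt "0 -0.04 -0.45 -0.06 0 0 0.6" --pt "0 -0.13 -0.75 -0.1 0 0 0.6" --pt "0 -0.59 -0.85 -0.145 0 0 0.6" --pt "0 -0.9 -0.65 -0.185 0 0 0.6"

```text
t: 14.55
tool_pos: [0.6267, 0.0538, 0.3031]
orientation: [2.287, 2.14, 0.004]
force: [0.2, -0.2, 2.6]
opening: 0.0741
```

```bash
python3 - <<'E'
from h import *
from plant import *
read_camera("wrist");read_camera("wrist")
c=read_camera("wrist"); s=read_state(); cv2.imwrite("pics/w4.png",c["frame"][:,:,::-1]); print(moment(s))
c=read_camera("scene"); cv2.imwrite("pics/s4.png",cv2.resize(c["frame"][60:300,200:440,::-1],None,fx=2.5,fy=2.5))
for w in [(-33,-33,.17),(-33,-33,.085)]: print(w,wp(s,*w).tolist())
E
```

```text
{'t': 14.7, 'tilt': np.float64(0.1), 'apos': np.float64(0.22), 'rad': np.float64(0.16), 'Fpos': np.float64(-0.065), 'T': np.float64(0.131), 'tot': np.float64(0.065), 'Ft': [0.96, -0.41, 0.44], 'Tt': [0.131, 0.023, -0.015], 'op': 0.0743}
(-33, -33, 0.17) [-0.0049, -0.828, 0.335, -0.1839, 0.0017, -0.0001]
(-33, -33, 0.085) [-0.0005, -0.3639, 1.0471, -0.1839, 0.0017, -0.0001]
```

View pics/w4.png

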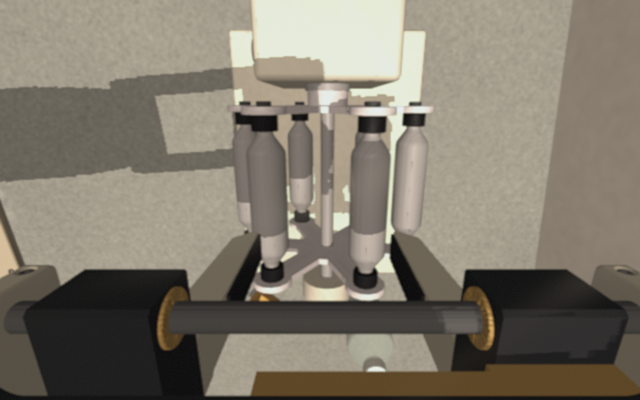

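View pics/s4.png

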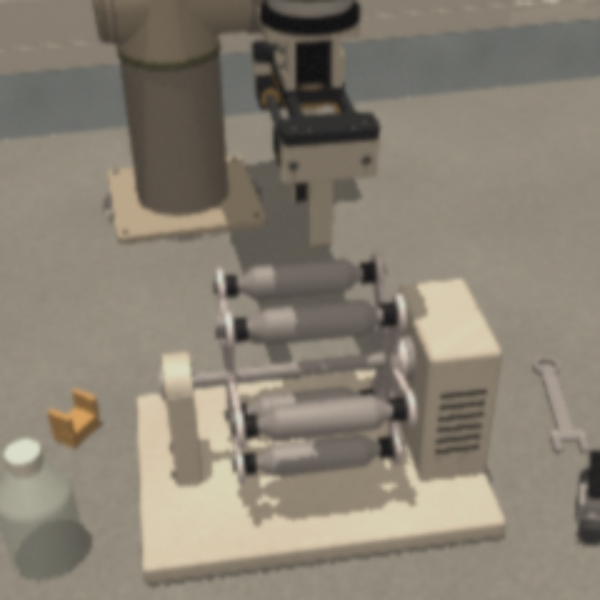

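```bash
python3 - <<'E'
from h import *
from plant import *
w=read_camera("wrist")
print(fitang(w,[(0,(267,200)),(60,(370,200)),(120,(410,180))],-34))
Rz=R.from_euler('z',YAW).as_matrix()
print(proj(w,[X0+Rz@[0,y,0] for y in (0,.06)]))
E
```

```text
[(0, np.float64(-32.9), np.float64(0.0013)), (60, np.float64(-31.4), np.float64(0.0023)), (120, np.float64(-44.5), np.float64(0.0068))]
[[322.2705798  181.11102931]
 [322.07590574 123.47387478]]
```

>>> move_arm --pt "0 -0.4 0.1 -0.045 0 0 0.6" --pt "0 -0.83 0.33 -0.09 0 0 0.6" --pt "0 -0.83 0.33 -0.135 0 0 0.6" --pt "0 -0.83 0.33 -0.183 0 0 0.6" --pt "0 -0.67 0.58 -0.183 0 0 0.6" --pt "0 -0.45 0.91 -0.183 0 0 0.6" --pt "0 -0.4 1 -0.183 0 0 0.6" --pt "0 -0.4 1 -0.183 0 0 0.3"

```text
t: 15.6
tool_pos: [0.5856, 0.0556, 0.1975]
orientation: [1.952, 1.829, 0.527]
force: [-0.3, 0.1, 0.3]
opening: 0.0702
```

```bash
python3 - <<'E'
from h import *
from plant import *
s=read_state(); print(moment(s),s['q'])
for w in [(-33,-33,.085),(-33,-34,.085)]: print(w,wp(s,*w).tolist())
E
```

```text
{'t': 15.6, 'tilt': np.float64(-32.5), 'apos': np.float64(-31.68), 'rad': np.float64(0.0675), 'Fpos': np.float64(0.01), 'T': np.float64(-0.182), 'tot': np.float64(-0.172), 'Ft': [-0.11, 0.14, 0.41], 'Tt': [-0.182, 0.054, -0.003], 'op': 0.0702} [ 0.05148043 -0.42706464  2.13791305 -0.08948812  0.86917847  0.15478703]
(-33, -33, 0.085) [0.0052, -0.0154, 0.0151, -0.0028, 0.0021, 0.0001]
(-33, -34, 0.085) [0.0053, -0.0302, 0.0154, -0.0028, 0.0021, 0.0001]
```

>>> move_arm --pt "0 -0.015 0.01 0 0 0 -0.2" --pt "0 -0.015 0.01 0 0 0 -0.2" --pt "0 -0.015 0.01 0 0 0 -0.2" --pt "0 -0.015 0.01 0 0 0 -0.2" --pt "0 -0.015 0.01 0 0 0 -0.2"

```text
t: 16.1
tool_pos: [0.5838, 0.056, 0.1969]
orientation: [1.95, 1.827, 0.53]
force: [-3.0, -0.5, -0.0]
opening: 0.0377
```

```bash
python3 avg.py 3
```

```text
t 16.25 F [-0.51  3.55  2.79] sd [0.43 0.49 0.08] T [-0.76   0.019  0.01 ] sd [0.009 0.023 0.033] tilt,apos,rad [-32.68  -33.453   0.068] Mneg(-y finger) 0.257 Mpos(+y finger) 0.346 op 0.037340617113985536
```

>>> move_arm --pt "0 0.0144 0 0.0069 0 0 -0.2" --pt "0 0.0288 0.0006 0.0139 0 0 -0.2" --pt "0 0.0432 0.0014 0.0208 0 0 -0.2" --pt "0 0.0576 0.0025 0.0278 0 0 -0.2" --pt "0 0.0719 0.0039 0.0347 0 0 -0.2" --pt "0 0.0862 0.0056 0.0417 0 0 -0.2" --pt "0 0.1005 0.0077 0.0486 0 0 -0.2" --pt "0 0.1146 0.01 0.0556 0 0 -0.2"

```text
t: 17.05
tool_pos: [0.5942, 0.0553, 0.202]
orientation: [2.062, 1.932, 0.38]
force: [-3.1, 0.6, -2.3]
opening: 0.0376
```

```bash
python3 m.py; python3 avg.py 4
```

```text
{'t': 17.05, 'tilt': -22.59, 'apos': -23.4, 'rad': 0.0675, 'Fpos': 0.257, 'T': -0.772, 'tot': -0.515, 'Ft': [-0.44, 3.79, -0.92], 'Tt': [-0.772, -0.053, -0.013], 'op': 0.0376} FyL 0.322 q [0.03, -0.25, 1.94, -0.05, 1.06, 0.12]
t 17.25 F [0.05 3.79 0.21] sd [0.61 0.99 0.94] T [-0.742  0.016 -0.006] sd [0.126 0.036 0.02 ] tilt,apos,rad [-22.672 -22.922   0.068] Mneg(-y finger) 0.319 Mpos(+y finger) 0.326 op 0.03740876113100861
```

>>> move_arm --pt "0 0.0144 0 0.0069 0 0 -0.2" --pt "0 0.0288 0.0006 0.0139 0 0 -0.2" --pt "0 0.0432 0.0014 0.0208 0 0 -0.2" --pt "0 0.0576 0.0025 0.0278 0 0 -0.2" --pt "0 0.0719 0.0039 0.0347 0 0 -0.2" --pt "0 0.0862 0.0056 0.0417 0 0 -0.2" --pt "0 0.1005 0.0077 0.0486 0 0 -0.2" --pt "0 0.1146 0.01 0.0556 0 0 -0.2"

```text
t: 18.05
tool_pos: [0.6052, 0.0545, 0.2055]
orientation: [2.168, 2.03, 0.218]
force: [-3.8, -0.9, -3.5]
opening: 0.0373
```

```bash
python3 m.py; python3 avg.py 4
```

```text
{'t': 18.05, 'tilt': -12.58, 'apos': -13.6, 'rad': 0.0674, 'Fpos': 0.299, 'T': -0.751, 'tot': -0.452, 'Ft': [1.14, 4.38, -2.66], 'Tt': [-0.751, 0.232, -0.005], 'op': 0.0373} FyL 0.372 q [0.02, -0.06, 1.72, -0.03, 1.26, 0.09]
t 18.25 F [ 1.25  4.21 -1.16] sd [0.48 0.14 0.83] T [-0.737  0.256  0.027] sd [0.08  0.053 0.022] tilt,apos,rad [-12.655 -13.23    0.068] Mneg(-y finger) 0.376 Mpos(+y finger) 0.339 op 0.03746623845154771
```

>>> move_arm --pt "0 0.0144 0 0.0069 0 0 -0.2" --pt "0 0.0288 0.0006 0.0139 0 0 -0.2" --pt "0 0.0432 0.0014 0.0208 0 0 -0.2" --pt "0 0.0576 0.0025 0.0278 0 0 -0.2" --pt "0 0.0719 0.0039 0.0347 0 0 -0.2" --pt "0 0.0862 0.0056 0.0417 0 0 -0.2" --pt "0 0.1005 0.0077 0.0486 0 0 -0.2" --pt "0 0.1146 0.01 0.0556 0 0 -0.2"

```text
t: 19.05
tool_pos: [0.6166, 0.0538, 0.2071]
orientation: [2.267, 2.121, 0.042]
force: [-5.6, -1.8, -2.9]
opening: 0.0372
```

```bash
python3 m.py; python3 avg.py 4
```

```text
{'t': 19.05, 'tilt': -2.58, 'apos': -3.73, 'rad': 0.0673, 'Fpos': 0.38, 'T': -0.738, 'tot': -0.358, 'Ft': [2.19, 5.59, -2.63], 'Tt': [-0.737, 0.337, -0.001], 'op': 0.0372} FyL 0.475 q [0.01, 0.14, 1.5, -0.01, 1.46, 0.08]
t 19.25 F [ 1.65  5.5  -1.4 ] sd [0.3  0.46 0.8 ] T [-0.801  0.323  0.036] sd [0.057 0.026 0.024] tilt,apos,rad [-2.63  -3.423  0.067] Mneg(-y finger) 0.489 Mpos(+y finger) 0.445 op 0.03747557268722611
```

>>> move_arm --pt "0 0.0144 0 0.0069 0 0 -0.2" --pt "0 0.0288 0.0006 0.0139 0 0 -0.2" --pt "0 0.0432 0.0014 0.0208 0 0 -0.2" --pt "0 0.0576 0.0025 0.0278 0 0 -0.2" --pt "0 0.0719 0.0039 0.0347 0 0 -0.2" --pt "0 0.0862 0.0056 0.0417 0 0 -0.2" --pt "0 0.1005 0.0077 0.0486 0 0 -0.2" --pt "0 0.1146 0.01 0.0556 0 0 -0.2"

```text
t: 20.05
tool_pos: [0.6279, 0.0531, 0.2067]
orientation: [-2.226, -2.082, 0.141]
force: [-6.2, -1.7, -2.6]
opening: 0.0372
```

```bash
python3 m.py; python3 avg.py 4
```

```text
{'t': 20.05, 'tilt': 7.39, 'apos': 5.97, 'rad': 0.067, 'Fpos': 0.39, 'T': -0.865, 'tot': -0.475, 'Ft': [2.14, 5.73, -3.4], 'Tt': [-0.864, 0.293, 0.076], 'op': 0.0372} FyL 0.487 q [0.0, 0.35, 1.26, 0.0, 1.66, 0.07]
t 20.25 F [ 1.67  5.77 -1.66] sd [0.52 0.57 1.85] T [-0.838  0.327  0.004] sd [0.115 0.01  0.015] tilt,apos,rad [7.375 6.195 0.067] Mneg(-y finger) 0.517 Mpos(+y finger) 0.464 op 0.037391358960530044
```

>>> move_arm --pt "0 0.0144 0 0.0069 0 0 -0.2" --pt "0 0.0288 0.0006 0.0139 0 0 -0.2" --pt "0 0.0432 0.0014 0.0208 0 0 -0.2" --pt "0 0.0576 0.0025 0.0278 0 0 -0.2" --pt "0 0.0719 0.0039 0.0347 0 0 -0.2" --pt "0 0.0862 0.0056 0.0417 0 0 -0.2" --pt "0 0.1005 0.0077 0.0486 0 0 -0.2" --pt "0 0.1146 0.01 0.0556 0 0 -0.2"

```text
t: 21.05
tool_pos: [0.6391, 0.0525, 0.2044]
orientation: [-2.124, -1.986, 0.309]
force: [-6.5, -0.8, -0.4]
opening: 0.0375
```

```bash
python3 m.py; python3 avg.py 4
```

```text
{'t': 21.05, 'tilt': 17.38, 'apos': 15.78, 'rad': 0.0669, 'Fpos': 0.406, 'T': -0.846, 'tot': -0.44, 'Ft': [1.2, 6.01, -2.32], 'Tt': [-0.845, 0.231, 0.051], 'op': 0.0375} FyL 0.511 q [-0.01, 0.57, 1.01, 0.01, 1.87, 0.06]
t 21.25 F [ 1.32  7.08 -1.83] sd [0.68 0.82 2.34] T [-0.914  0.197  0.008] sd [0.172 0.049 0.015] tilt,apos,rad [17.377 15.982  0.067] Mneg(-y finger) 0.631 Mpos(+y finger) 0.573 op 0.03716956452312243
```

>>> move_arm --pt "0 0.0144 0 0.0069 0 0 -0.2" --pt "0 0.0288 0.0006 0.0139 0 0 -0.2" --pt "0 0.0432 0.0014 0.0208 0 0 -0.2" --pt "0 0.0576 0.0025 0.0278 0 0 -0.2" --pt "0 0.0719 0.0039 0.0347 0 0 -0.2" --pt "0 0.0862 0.0056 0.0417 0 0 -0.2" --pt "0 0.1005 0.0077 0.0486 0 0 -0.2" --pt "0 0.1146 0.01 0.0556 0 0 -0.2"

```text
t: 22.05
tool_pos: [0.6499, 0.052, 0.2004]
orientation: [-2.015, -1.885, 0.464]
force: [-7.5, 0.3, 2.6]
opening: 0.0373
```

```bash
python3 m.py; python3 avg.py 6
```

```text
{'t': 22.05, 'tilt': 27.35, 'apos': 25.6, 'rad': 0.067, 'Fpos': 0.531, 'T': -0.994, 'tot': -0.463, 'Ft': [0.19, 7.89, -1.17], 'Tt': [-0.994, 0.098, 0.019], 'op': 0.0373} FyL 0.671 q [-0.01, 0.81, 0.72, 0.02, 2.09, 0.06]
t 22.35 F [ 0.39  7.49 -1.95] sd [0.89 0.75 3.26] T [-0.95   0.123  0.   ] sd [0.224 0.06  0.024] tilt,apos,rad [27.347 25.765  0.067] Mneg(-y finger) 0.668 Mpos(+y finger) 0.605 op 0.03750560535334113
```

>>> move_arm --pt "0 0.0144 0 0.0069 0 0 -0.2" --pt "0 0.0288 0.0006 0.0139 0 0 -0.2" --pt "0 0.0432 0.0014 0.0208 0 0 -0.2" --pt "0 0.0576 0.0025 0.0278 0 0 -0.2" --pt "0 0.0719 0.0039 0.0347 0 0 -0.2" --pt "0 0.0862 0.0056 0.0417 0 0 -0.2"

```text
t: 22.95
tool_pos: [0.6574, 0.0516, 0.1965]
orientation: [-1.931, -1.805, 0.571]
force: [-7.6, 1.3, 3.6]
opening: 0.0375
```

```bash
python3 m.py; python3 avg.py 6
```

```text
{'t': 22.95, 'tilt': 34.81, 'apos': 32.82, 'rad': 0.0672, 'Fpos': 0.567, 'T': -1.049, 'tot': -0.482, 'Ft': [-0.74, 8.4, -1.4], 'Tt': [-1.05, -0.035, -0.028], 'op': 0.0375} FyL 0.714 q [-0.01, 1.02, 0.44, 0.03, 2.28, 0.07]
t 23.25 F [ 0.15  7.99 -1.31] sd [0.31 1.   4.25] T [-1.054  0.06  -0.026] sd [0.251 0.051 0.041] tilt,apos,rad [34.822 33.067  0.067] Mneg(-y finger) 0.7 Mpos(+y finger) 0.658 op 0.037415696693609224
```

>>> move_arm --pt "0 -0.0234 0 -0.0111 0 0 -0.2" --pt "0 -0.0467 0.0016 -0.0222 0 0 -0.2" --pt "0 -0.07 0.0037 -0.0333 0 0 -0.2" --pt "0 -0.0932 0.0065 -0.0444 0 0 -0.2" --pt "0 -0.1163 0.0102 -0.0556 0 0 -0.2" --pt "0 -0.1393 0.0146 -0.0667 0 0 -0.2" --pt "0 -0.1621 0.02 -0.0778 0 0 -0.2" --pt "0 -0.1847 0.026 -0.0889 0 0 -0.2"

```text
t: 24.05
tool_pos: [0.6426, 0.0525, 0.2043]
orientation: [-2.113, -1.976, 0.325]
force: [4.8, -1.4, -3.0]
opening: 0.0373
```

```bash
python3 m.py; python3 avg.py 6
```

```text
{'t': 24.05, 'tilt': 18.4, 'apos': 18.61, 'rad': 0.0678, 'Fpos': -0.382, 'T': 1.192, 'tot': 0.811, 'Ft': [1.09, -5.62, -1.28], 'Tt': [1.192, -0.017, 0.005], 'op': 0.0373} FyL -0.478 q [-0.01, 0.6, 0.97, 0.02, 1.89, 0.06]
t 24.35 F [-1.   -6.31  1.39] sd [0.73 0.75 3.1 ] T [ 1.394 -0.162  0.02 ] sd [0.047 0.078 0.03 ] tilt,apos,rad [18.445 18.292  0.069] Mneg(-y finger) -0.559 Mpos(+y finger) -0.514 op 0.03760686513367332
```

>>> move_arm --pt "0 -0.0144 0 -0.0069 0 0 -0.2" --pt "0 -0.0288 0.0006 -0.0139 0 0 -0.2" --pt "0 -0.0432 0.0014 -0.0208 0 0 -0.2" --pt "0 -0.0576 0.0025 -0.0278 0 0 -0.2" --pt "0 -0.0719 0.0039 -0.0347 0 0 -0.2" --pt "0 -0.0862 0.0056 -0.0417 0 0 -0.2" --pt "0 -0.1005 0.0077 -0.0486 0 0 -0.2" --pt "0 -0.1146 0.01 -0.0556 0 0 -0.2"

```text
t: 25.15
tool_pos: [0.6319, 0.0532, 0.2075]
orientation: [-2.215, -2.072, 0.159]
force: [8.1, -0.1, -1.8]
opening: 0.0372
```

```bash
python3 m.py; python3 avg.py 6
```

```text
{'t': 25.15, 'tilt': 8.49, 'apos': 9.17, 'rad': 0.0684, 'Fpos': -0.569, 'T': 1.439, 'tot': 0.87, 'Ft': [-0.45, -8.3, -0.59], 'Tt': [1.439, -0.063, 0.051], 'op': 0.0372} FyL -0.706 q [-0.0, 0.38, 1.23, 0.01, 1.69, 0.07]
t 25.45 F [-0.36 -7.74 -0.49] sd [0.7  0.64 1.21] T [ 1.425 -0.12   0.01 ] sd [0.04  0.038 0.034] tilt,apos,rad [8.508 8.972 0.069] Mneg(-y finger) -0.65 Mpos(+y finger) -0.666 op 0.037240904534319774
```

>>> move_arm --pt "0 -0.0144 0 -0.0069 0 0 -0.2" --pt "0 -0.0288 0.0006 -0.0139 0 0 -0.2" --pt "0 -0.0432 0.0014 -0.0208 0 0 -0.2" --pt "0 -0.0576 0.0025 -0.0278 0 0 -0.2" --pt "0 -0.0719 0.0039 -0.0347 0 0 -0.2" --pt "0 -0.0862 0.0056 -0.0417 0 0 -0.2" --pt "0 -0.1005 0.0077 -0.0486 0 0 -0.2" --pt "0 -0.1146 0.01 -0.0556 0 0 -0.2"

```text
t: 26.25
tool_pos: [0.6205, 0.054, 0.2087]
orientation: [2.277, 2.131, 0.023]
force: [8.2, 0.7, -2.5]
opening: 0.0375
```

```bash
python3 m.py; python3 avg.py 6
```

```text
{'t': 26.25, 'tilt': -1.51, 'apos': -0.45, 'rad': 0.0687, 'Fpos': -0.559, 'T': 1.466, 'tot': 0.907, 'Ft': [-1.29, -8.08, -2.74], 'Tt': [1.466, -0.166, 0.024], 'op': 0.0375} FyL -0.687 q [0.01, 0.17, 1.46, -0.01, 1.48, 0.08]
t 26.55 F [-1.19 -7.71 -2.4 ] sd [0.66 0.49 0.71] T [ 1.376 -0.152  0.009] sd [0.026 0.025 0.025] tilt,apos,rad [-1.49  -0.618  0.069] Mneg(-y finger) -0.617 Mpos(+y finger) -0.694 op 0.0373202503679536
```

>>> move_arm --pt "0 -0.0144 0 -0.0069 0 0 -0.2" --pt "0 -0.0288 0.0006 -0.0139 0 0 -0.2" --pt "0 -0.0432 0.0014 -0.0208 0 0 -0.2" --pt "0 -0.0576 0.0025 -0.0278 0 0 -0.2" --pt "0 -0.0719 0.0039 -0.0347 0 0 -0.2" --pt "0 -0.0862 0.0056 -0.0417 0 0 -0.2" --pt "0 -0.1005 0.0077 -0.0486 0 0 -0.2" --pt "0 -0.1146 0.01 -0.0556 0 0 -0.2"

```text
t: 27.35
tool_pos: [0.609, 0.0548, 0.2079]
orientation: [2.179, 2.04, 0.201]
force: [8.5, 0.6, -2.8]
opening: 0.0377
```

```bash
python3 m.py; python3 avg.py 6
```

```text
{'t': 27.35, 'tilt': -11.52, 'apos': -10.02, 'rad': 0.0689, 'Fpos': -0.543, 'T': 1.387, 'tot': 0.844, 'Ft': [-1.13, -7.76, -4.42], 'Tt': [1.387, -0.199, 0.005], 'op': 0.0377} FyL -0.66 q [0.02, -0.03, 1.69, -0.02, 1.28, 0.09]
t 27.65 F [-1.19 -8.15 -4.42] sd [0.39 0.47 0.77] T [ 1.292 -0.173  0.021] sd [0.033 0.038 0.014] tilt,apos,rad [-11.493 -10.202   0.069] Mneg(-y finger) -0.622 Mpos(+y finger) -0.764 op 0.037193150664984666
```

>>> move_arm --pt "0 -0.0144 0 -0.0069 0 0 -0.2" --pt "0 -0.0288 0.0006 -0.0139 0 0 -0.2" --pt "0 -0.0432 0.0014 -0.0208 0 0 -0.2" --pt "0 -0.0576 0.0025 -0.0278 0 0 -0.2" --pt "0 -0.0719 0.0039 -0.0347 0 0 -0.2" --pt "0 -0.0862 0.0056 -0.0417 0 0 -0.2" --pt "0 -0.1005 0.0077 -0.0486 0 0 -0.2" --pt "0 -0.1146 0.01 -0.0556 0 0 -0.2"

```text
t: 28.45
tool_pos: [0.598, 0.0554, 0.2052]
orientation: [2.074, 1.942, 0.365]
force: [9.8, -0.0, -3.0]
opening: 0.0374
```

```bash
python3 m.py; python3 avg.py 6
```

```text
{'t': 28.45, 'tilt': -21.54, 'apos': -19.45, 'rad': 0.0692, 'Fpos': -0.567, 'T': 1.261, 'tot': 0.693, 'Ft': [-0.65, -7.98, -6.36], 'Tt': [1.261, -0.114, 0.021], 'op': 0.0374} FyL -0.678 q [0.03, -0.22, 1.9, -0.05, 1.09, 0.11]
t 28.75 F [-0.88 -8.54 -6.53] sd [0.47 0.54 0.24] T [ 1.231 -0.087 -0.004] sd [0.01  0.035 0.024] tilt,apos,rad [-21.522 -19.585   0.069] Mneg(-y finger) -0.621 Mpos(+y finger) -0.83 op 0.03756971963101511
```

>>> move_arm --pt "0 -0.0144 0 -0.0069 0 0 -0.2" --pt "0 -0.0288 0.0006 -0.0139 0 0 -0.2" --pt "0 -0.0432 0.0014 -0.0208 0 0 -0.2" --pt "0 -0.0576 0.0025 -0.0278 0 0 -0.2" --pt "0 -0.0719 0.0039 -0.0347 0 0 -0.2" --pt "0 -0.0862 0.0056 -0.0417 0 0 -0.2" --pt "0 -0.1005 0.0077 -0.0486 0 0 -0.2" --pt "0 -0.1146 0.01 -0.0556 0 0 -0.2"

```text
t: 29.55
tool_pos: [0.5879, 0.0559, 0.2012]
orientation: [1.962, 1.839, 0.516]
force: [12.1, -1.2, -1.8]
opening: 0.0376
```

```bash
python3 m.py; python3 avg.py 6
```

```text
{'t': 29.55, 'tilt': -31.61, 'apos': -28.42, 'rad': 0.0696, 'Fpos': -0.68, 'T': 1.254, 'tot': 0.574, 'Ft': [0.36, -9.34, -7.92], 'Tt': [1.253, 0.001, -0.039], 'op': 0.0376} FyL -0.794 q [0.05, -0.41, 2.11, -0.08, 0.89, 0.15]
t 29.85 F [-0.03 -9.31 -6.37] sd [0.59 0.53 1.43] T [1.203 0.057 0.004] sd [0.061 0.018 0.016] tilt,apos,rad [-31.597 -28.508   0.07 ] Mneg(-y finger) -0.689 Mpos(+y finger) -0.893 op 0.03749725070093941
```

```bash
cat > fitm.py <<'E'
from h import *
# dir, offset(cyl start angle rel), tilt, apos, rad, Fy, Fz, weight
D=[(1,15,15.02,14.73,.0671,2.18,-3.13,.5),(1,15,24.99,24.85,.0674,2.92,-2.2,.5),(1,15,32.47,32.35,.0676,3.47,-1.24,.5),
(1,75,-11.56,-13.12,.0666,3.01,2.73,.5),(1,75,-1.57,-3.13,.0663,3.42,2.72,.5),(1,75,8.44,6.85,.066,4.27,3.18,.5),(1,75,18.44,16.85,.0658,4.96,2.8,.5),(1,75,28.44,27.14,.065,4.07,.1,1),
(1,135,-22.67,-22.92,.068,3.79,.21,1),(1,135,-12.65,-13.23,.068,4.21,-1.16,1),(1,135,-2.63,-3.42,.067,5.5,-1.4,1),(1,135,7.38,6.2,.067,5.77,-1.66,1),(1,135,17.38,15.98,.067,7.08,-1.83,1),(1,135,27.35,25.77,.067,7.49,-1.95,1),(1,135,34.82,33.07,.067,7.99,-1.31,1),
(-1,135,8.51,8.97,.069,-7.74,-.49,1),(-1,135,-1.49,-.62,.069,-7.71,-2.4,1),(-1,135,-11.5,-10.2,.069,-8.15,-4.42,1),(-1,135,-21.52,-19.58,.069,-8.54,-6.53,1),(-1,135,-31.6,-28.5,.07,-9.31,-6.37,1)]
D=np.array(D); d,off,tilt,ap,rad,Fy,Fz,w=D.T
for fz in (1,0):
  M=.085*Fy-.016*Fz*d*fz
  c=tilt+np.degrees(np.arcsin((rad*np.sin(np.radians(ap-tilt))+.0027*d)/.085))
  th=c+off
  for sel,name in ((w>0,'all'),(off>100,'third'),((off>100)&(d>0),'fwd3'),((off>100)&(d<0),'rev'),(d>0,'fwd')):
    def f(v): return ((v[0]*d - v[1]*np.sin(np.radians(v[2]+th))-M)*w)[sel]
    def f2(v): return np.r_[f(v),(v[0]-.65)/.03*.04,(v[1]-.4)/.05*.04]  # prior
    r=least_squares(f2,[.6,.4,20]); J=np.linalg.inv(r.jac.T@r.jac)
    print(fz,name,'D,A,h0',np.round(r.x,3),'bottom when cyl3 at',round(180-r.x[2]-135,1),'rms',round(np.sqrt(np.mean(f(r.x)**2)),3),'sd',np.round(.04*np.sqrt(J[2,2]),1))
    if name=='all': print(np.c_[th,M,f(r.x)].round(2).tolist())
E
python3 fitm.py
```

```text
1 all D,A,h0 [ 0.601  0.369 27.306] bottom when cyl3 at 17.7 rms 0.026 sd 2.2
[[31.61, 0.24, 0.03], [41.7, 0.28, -0.01], [49.19, 0.31, -0.04], [64.04, 0.21, 0.01], [74.03, 0.25, -0.0], [84.03, 0.31, -0.03], [94.03, 0.38, -0.05], [104.27, 0.34, -0.02], [113.95, 0.32, 0.05], [123.71, 0.38, 0.05], [133.57, 0.49, -0.01], [143.27, 0.52, 0.02], [153.1, 0.63, -0.03], [162.92, 0.67, -0.0], [170.26, 0.7, 0.01], [142.06, -0.67, -0.0], [132.4, -0.69, -0.04], [122.74, -0.76, -0.02], [113.23, -0.83, -0.01], [104.13, -0.89, 0.02]]
1 third D,A,h0 [ 0.593  0.4   28.485] bottom when cyl3 at 16.5 rms 0.021 sd 2.3
1 fwd3 D,A,h0 [ 0.645  0.419 20.148] bottom when cyl3 at 24.9 rms 0.023 sd 4.9
1 rev D,A,h0 [ 0.65   0.394 38.991] bottom when cyl3 at 6.0 rms 0.014 sd 5.6
1 fwd D,A,h0 [ 0.642  0.397 20.81 ] bottom when cyl3 at 24.2 rms 0.028 sd 3.8
0 all D,A,h0 [ 0.57   0.326 28.808] bottom when cyl3 at 16.2 rms 0.034 sd 2.5
[[31.61, 0.19, 0.05], [41.7, 0.25, 0.01], [49.19, 0.29, -0.02], [64.04, 0.26, -0.01], [74.03, 0.29, -0.02], [84.03, 0.36, -0.05], [94.03, 0.42, -0.06], [104.27, 0.35, -0.01], [113.95, 0.32, 0.05], [123.71, 0.36, 0.06], [133.57, 0.47, 0.0], [143.27, 0.49, 0.03], [153.1, 0.6, -0.02], [162.92, 0.64, -0.0], [170.26, 0.68, -0.0], [142.06, -0.66, 0.04], [132.4, -0.66, -0.02], [122.74, -0.69, -0.03], [113.23, -0.73, -0.04], [104.13, -0.79, -0.02]]
0 third D,A,h0 [ 0.562  0.356 29.567] bottom when cyl3 at 15.4 rms 0.03 sd 2.5
0 fwd3 D,A,h0 [ 0.647  0.411 16.227] bottom when cyl3 at 28.8 rms 0.02 sd 5.1
0 rev D,A,h0 [ 0.648  0.344 47.124] bottom when cyl3 at -2.1 rms 0.036 sd 6.1
0 fwd D,A,h0 [ 0.633  0.382 18.772] bottom when cyl3 at 26.2 rms 0.036 sd 3.9
```

The fit says the heavy side is at the bottom when this cylinder stands about 17° past the top, ±4°. I'll push it to about 23°, let it spring back, then hold the next cylinder, at about −43°. That leaves the top free for the counterweight.

>>> move_arm --pt "0 0.0234 0 0.0111 0 0 -0.2" --pt "0 0.0467 0.0016 0.0222 0 0 -0.2" --pt "0 0.07 0.0037 0.0333 0 0 -0.2" --pt "0 0.0932 0.0065 0.0444 0 0 -0.2" --pt "0 0.1163 0.0102 0.0556 0 0 -0.2" --pt "0 0.1393 0.0146 0.0667 0 0 -0.2" --pt "0 0.1621 0.02 0.0778 0 0 -0.2" --pt "0 0.1847 0.026 0.0889 0 0 -0.2"

```text
t: 30.65
tool_pos: [0.6028, 0.055, 0.206]
orientation: [2.142, 2.006, 0.261]
force: [-3.6, 1.1, 0.4]
opening: 0.0373
```

>>> move_arm --pt "0 0.0234 0 0.0111 0 0 -0.2" --pt "0 0.0467 0.0016 0.0222 0 0 -0.2" --pt "0 0.07 0.0037 0.0333 0 0 -0.2" --pt "0 0.0932 0.0065 0.0444 0 0 -0.2" --pt "0 0.1163 0.0102 0.0556 0 0 -0.2" --pt "0 0.1393 0.0146 0.0667 0 0 -0.2" --pt "0 0.1621 0.02 0.0778 0 0 -0.2" --pt "0 0.1847 0.026 0.0889 0 0 -0.2"

```text
t: 31.45
tool_pos: [0.6203, 0.0537, 0.2077]
orientation: [-2.287, -2.14, 0.025]
force: [-6.2, -0.2, 0.6]
opening: 0.0373
```

>>> move_arm --pt "0 0.0234 0 0.0111 0 0 -0.2" --pt "0 0.0467 0.0016 0.0222 0 0 -0.2" --pt "0 0.07 0.0037 0.0333 0 0 -0.2" --pt "0 0.0932 0.0065 0.0444 0 0 -0.2" --pt "0 0.1163 0.0102 0.0556 0 0 -0.2" --pt "0 0.1393 0.0146 0.0667 0 0 -0.2" --pt "0 0.1621 0.02 0.0778 0 0 -0.2" --pt "0 0.1847 0.026 0.0889 0 0 -0.2"

```text
t: 32.25
tool_pos: [0.6386, 0.0525, 0.205]
orientation: [-2.127, -1.989, 0.304]
force: [-6.2, -0.3, 1.3]
opening: 0.0375
```

```bash
python3 avg.py 4
```

```text
t 32.45 F [1.1  7.79 1.15] sd [0.39 1.52 4.53] T [-1.143  0.142  0.028] sd [0.431 0.062 0.019] tilt,apos,rad [17.048 15.55   0.067] Mneg(-y finger) 0.643 Mpos(+y finger) 0.68 op 0.03734783557727033
```

>>> move_arm --pt "0 0.0234 0 0.0111 0 0 -0.2" --pt "0 0.0467 0.0016 0.0222 0 0 -0.2" --pt "0 0.064 0.0033 0.0306 0 0 -0.2" --pt "0 0.064 0.0033 0.0306 0 0 -0.2"

```text
t: 32.85
tool_pos: [0.6449, 0.0521, 0.2025]
orientation: [-2.069, -1.934, 0.39]
force: [-7.1, 1.1, 1.1]
opening: 0.0376
```

```bash
python3 avg.py 3; python3 - <<'E'
from h import *
from plant import *
s=read_state()
for w in [(20,22,.088,.0),(16,20,.095),(12,19,.12,.01),(5,15,.15,.01),(-10,-5,.19),(-25,-25,.19),(-43,-43,.17),(-43,-43,.085)]: print(w,wp(s,*w).tolist())
E
```

```text
t 33.0 F [ 0.66  7.47 -1.77] sd [0.34 0.46 0.59] T [-0.915  0.075  0.009] sd [0.028 0.026 0.003] tilt,apos,rad [22.433 20.92   0.067] Mneg(-y finger) 0.663 Mpos(+y finger) 0.607 op 0.037435989690253815
(20, 22, 0.088, 0.0) [0.0026, 0.0202, -0.0212, -0.0135, 0.0013, -0.0013]
(16, 20, 0.095) [0.0023, -0.0003, -0.0914, -0.0357, 0.0013, -0.0013]
(12, 19, 0.12, 0.01) [0.0007, -0.0568, -0.4345, -0.0579, 0.0014, -0.0012]
(5, 15, 0.15, 0.01) [-0.0009, -0.1565, -0.7296, -0.0968, 0.0014, -0.0011]
(-10, -5, 0.19) [-0.0039, -0.7546, -0.8571, -0.1802, 0.0016, -0.001]
(-25, -25, 0.19) [-0.0045, -1.2406, -0.4879, -0.2635, 0.0017, -0.0008]
(-43, -43, 0.17) [-0.003, -1.3546, 0.0411, -0.3635, 0.0019, -0.0005]
(-43, -43, 0.085) [0.0017, -0.5815, 0.3945, -0.3635, 0.0019, -0.0005]
```

>>> move_arm --pt "0 0 0 0 0 0 0.6" --pt "0 0 -0.01 0 0 0 0.6" --pt "0 0.01 -0.02 -0.007 0 0 0.6" --pt "0 0.01 -0.06 -0.02 0 0 0.6" --pt "0 -0.02 -0.43 -0.055 0 0 0.6" --pt "0 -0.15 -0.73 -0.095 0 0 0.6" --pt "0 -0.55 -0.86 -0.14 0 0 0.6" --pt "0 -0.85 -0.75 -0.18 0 0 0.6"

```text
t: 33.8
tool_pos: [0.6129, 0.0549, 0.3087]
orientation: [2.227, 2.084, 0.117]
force: [1.5, 0.7, 1.4]
opening: 0.0744
```

```bash
python3 - <<'E'
from h import *
from plant import *
read_camera("wrist");read_camera("wrist")
c=read_camera("wrist"); s=read_state(); cv2.imwrite("pics/w5.png",c["frame"][:,:,::-1]); print(moment(s))
for w in [(-25,-25,.19),(-43,-43,.17),(-43,-43,.085)]: print(w,wp(s,*w).tolist())
Rz=R.from_euler('z',YAW).as_matrix()
print(proj(c,[X0+Rz@[0,y,0] for y in (0,.06)]))
for C in (13,17,21):
  print(C,proj(c,[X0+Rz@[.085*np.sin(np.radians(a)),0,.085*np.cos(np.radians(a))] for a in (C,C-60,C+60)])[:,0])
E
```

```text
{'t': 33.95, 'tilt': np.float64(-6.17), 'apos': np.float64(-4.51), 'rad': np.float64(0.1659), 'Fpos': np.float64(-0.039), 'T': np.float64(0.062), 'tot': np.float64(0.023), 'Ft': [0.07, -0.23, -0.25], 'Tt': [0.062, 0.018, 0.041], 'op': 0.0745}
(-25, -25, 0.19) [-0.0072, -0.5998, 0.0397, -0.1046, 0.0019, -0.0002]
(-43, -43, 0.17) [-0.0055, -0.9531, 0.4495, -0.2046, 0.0019, 0.0001]
(-43, -43, 0.085) [-0.0008, -0.4435, 1.1299, -0.2046, 0.0019, 0.0001]
[[322.77934583 180.13298403]
 [322.67004152 123.46222027]]
13 [355.45225246 259.79075092 403.23569731]
17 [361.74855669 264.22380747 402.76693535]
21 [367.69844162 269.1245491  401.91971856]
```

View pics/w5.png

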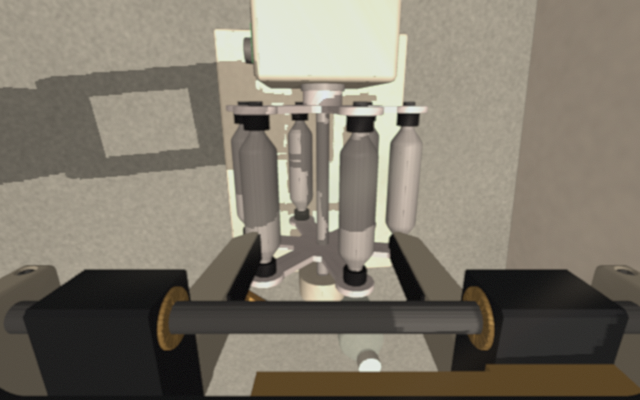

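>>> move_arm --pt "0 -0.35 0 -0.045 0 0 0.6" --pt "0 -0.6 0.04 -0.09 0 0 0.6" --pt "0 -0.8 0.25 -0.135 0 0 0.6" --pt "0 -0.96 0.45 -0.18 0 0 0.6" --pt "0 -0.97 0.45 -0.205 0 0 0.6" --pt "0 -0.97 0.45 -0.205 0 0 0.6" --pt "0 -0.97 0.45 -0.205 0 0 0.6"

```text
t: 34.65
tool_pos: [0.5177, 0.0609, 0.2443]
orientation: [1.834, 1.721, 0.663]
force: [1.0, 0.0, 0.2]
opening: 0.0743
```

```bash
python3 - <<'E'
from h import *
from plant import *
c=read_camera("wrist"); s=read_state(); cv2.imwrite("pics/w6.png",c["frame"][:,:,::-1]); print(moment(s),s['q'])
c=read_camera("scene");cv2.imwrite("pics/s6.png",cv2.resize(c["frame"][60:300,200:440,::-1],None,fx=2.5,fy=2.5))
for w in [(-43,-45,.17),(-43,-45,.085)]: print(w,wp(s,*w).tolist())
E
```

```text
{'t': 34.7, 'tilt': np.float64(-42.69), 'apos': np.float64(-43.43), 'rad': np.float64(0.1487), 'Fpos': np.float64(-0.042), 'T': np.float64(-0.215), 'tot': np.float64(-0.257), 'Ft': [0.03, -0.27, 1.54], 'Tt': [-0.215, -0.024, 0.019], 'op': 0.0742} [ 0.10575387 -0.884258    2.39203869 -0.15388118  0.90250822  0.2186071 ]
(-43, -45, 0.17) [-0.0053, -0.0484, -0.0219, -0.0017, 0.0019, 0.0007]
(-43, -45, 0.085) [-0.0001, -0.0141, 0.8274, -0.0017, 0.0019, 0.0007]
```

View pics/w6.png

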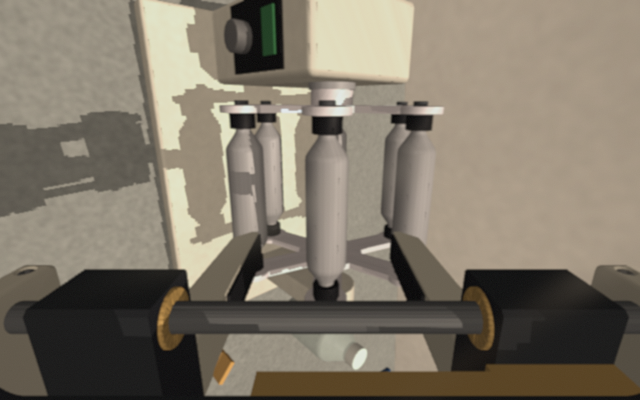

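View pics/s6.png

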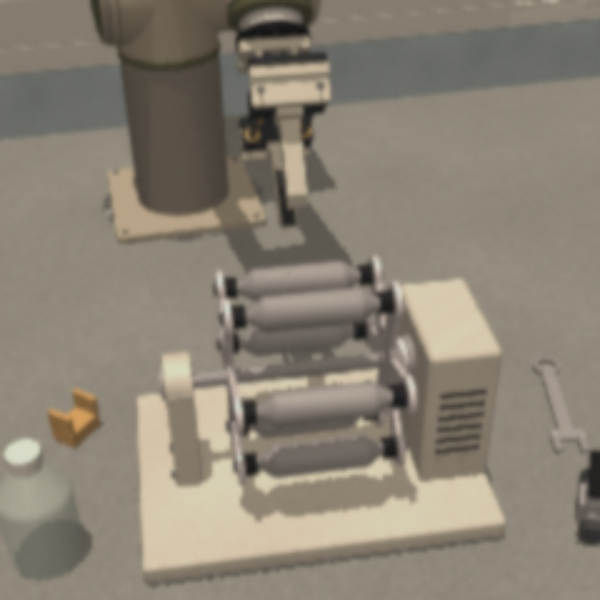

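The wrist view shows the next cylinder centred between the fingers, at column 326. The scene view shows the top cylinder clear of the gripper. Joint 2 is close to its limit (−0.884 against −0.89), but moving in takes it away from there.

>>> move_arm --pt "0 0 0.3 0 0 0 0.6" --pt "0 -0.01 0.6 0 0 0 0.6" --pt "0 -0.01 0.83 0 0 0 0.6" --pt "0 -0.01 0.83 0 0 0 0.6" --pt "0 -0.01 0.83 0 0 0 -1" --pt "0 -0.01 0.83 0 0 0 -1" --pt "0 -0.01 0.83 0 0 0 -1" --pt "0 -0.01 0.83 0 0 0 -1" --squeeze 30

```text
t: 35.55
tool_pos: [0.5752, 0.0568, 0.1887]
orientation: [1.83, 1.716, 0.669]
force: [-0.2, 0.2, -0.7]
opening: 0.0472
```

```bash
python3 m.py
```

```text
{'t': 35.55, 'tilt': -42.94, 'apos': -43.27, 'rad': 0.0669, 'Fpos': 0.042, 'T': -0.263, 'tot': -0.221, 'Ft': [-0.23, 0.63, -0.42], 'Tt': [-0.263, 0.078, 0.0], 'op': 0.0472} FyL 0.054 q [0.08, -0.61, 2.35, -0.16, 0.66, 0.23]
```

>>> move_arm --pt "0 0 0 0 0 0 -1" --pt "0 0 0 0 0 0 -1" --pt "0 0 0 0 0 0 -1" --pt "0 0 0 0 0 0 -1"

```text
t: 35.95
tool_pos: [0.5744, 0.0567, 0.1868]
orientation: [1.832, 1.718, 0.666]
force: [-7.2, 0.8, 3.0]
opening: 0.0313
```

```bash
python3 m.py; python3 - <<'E'
from h import *
from plant import *
c=read_camera("wrist"); s=read_state(); cv2.imwrite("pics/w7.png",c["frame"][:,:,::-1])
c=read_camera("scene");cv2.imwrite("pics/s7.png",cv2.resize(c["frame"][60:300,200:440,::-1],None,fx=2.5,fy=2.5))
Rz=R.from_euler('z',YAW).as_matrix()
for C in (12,17,22):
  print(C,(proj(c,[X0+Rz@[.085*np.sin(np.radians(a)),0,.085*np.cos(np.radians(a))] for a in (C-60,C,C+60,C+120)])-[200,60]).dot(2.5).round(0).tolist())
E
```

```text
{'t': 35.95, 'tilt': -42.76, 'apos': -44.96, 'rad': 0.0661, 'Fpos': 0.2, 'T': -0.87, 'tot': -0.671, 'Ft': [-0.35, 3.29, 7.08], 'Tt': [-0.871, 0.122, -0.048], 'op': 0.0313} FyL 0.28 q [0.08, -0.61, 2.35, -0.16, 0.66, 0.23]
12 [[298.0, 282.0], [312.0, 306.0], [325.0, 400.0], [321.0, 455.0]]
17 [[299.0, 280.0], [314.0, 312.0], [325.0, 408.0], [320.0, 456.0]]
22 [[300.0, 279.0], [315.0, 319.0], [326.0, 415.0], [319.0, 455.0]]
```

View pics/s7.png

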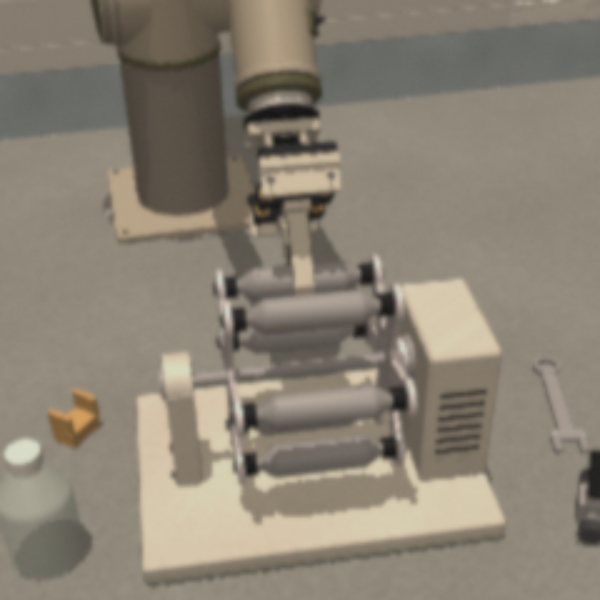

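>>> move_arm --pt "0 0.012 0 0.006 0 0 -1" --pt "0 0.0234 0 0.0111 0 0 -1" --pt "0 0.0234 0 0.0111 0 0 -1" --pt "0 0.0234 0 0.0111 0 0 -1" --pt "0 0.0234 0 0.0111 0 0 -1" --pt "0 0.0234 0 0.0111 0 0 -1" --pt "0 0.0234 0 0.0111 0 0 -1" --pt "0 0.0234 0 0.0111 0 0 -1"

```text
t: 36.85
tool_pos: [0.5759, 0.0566, 0.1882]
orientation: [1.856, 1.74, 0.64]
force: [-9.5, -0.5, 3.7]
opening: 0.0311
```

```bash
python3 avg.py 6; python3 m.py; python3 - <<'E'
from h import *
from plant import *
c=read_camera("top");cv2.imwrite("pics/t8.png",cv2.resize(c["frame"][130:255,190:450,::-1],None,fx=3,fy=3))
s=read_state(); print(np.round(s['dq'],4))
E
```

```text
t 37.15 F [0.54 4.63 9.45] sd [0.26 0.54 0.66] T [-0.982  0.072 -0.009] sd [0.036 0.023 0.023] tilt,apos,rad [-40.748 -43.127   0.066] Mneg(-y finger) 0.242 Mpos(+y finger) 0.545 op 0.03104956821364709
{'t': 37.15, 'tilt': -40.75, 'apos': -43.13, 'rad': 0.0661, 'Fpos': 0.339, 'T': -0.988, 'tot': -0.649, 'Ft': [0.24, 5.54, 9.71], 'Tt': [-0.988, 0.106, -0.006], 'op': 0.031} FyL 0.471 q [0.07, -0.57, 2.31, -0.15, 0.7, 0.21]
[-0.0009  0.0006  0.0027 -0.0005  0.0005  0.0009]
```

View pics/t8.png

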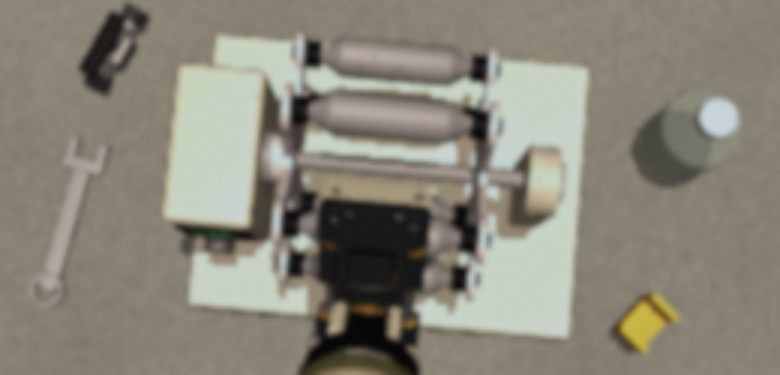

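```bash
python3 - <<'E'
from h import *
from plant import *
c=read_camera("top"); f=lambda x,y:np.array([x,y])/3+[190,130]
print(fitang(c,[(0,f(392,116)),(60,f(397,60))],17)); 
s=read_state(); print(s['t'],s['force'],s['opening'],moment(s)['tilt'])
print(close_job())
E
```

```text
[(0, np.float64(17.8), np.float64(-0.0047)), (60, np.float64(20.8), np.float64(-0.0041))]
37.25 [-10.05386974   0.35079069   4.59386691] 0.030938452102696957 -40.75
the job is handed in; nothing more can be done
None
```

I turned the carousel by hand until its heavy side was at the bottom, to within my estimate. I then gripped it there and handed the job in at about 37 s of the 72 s allowed.

**Finding the heavy side:** I pushed the cylinders forward through about 155° of turn, then back over about 40°, and read the push force. It took about 2–3.5 N while the heavy side sank and 8 N after it had passed the bottom. Pushing backward, lifting it again, took up to 9.3 N. A fit over all of this gave a drag of 0.60 N m and an imbalance of 0.37 N m. It puts the heavy side down when the cylinder I last pushed stands about 17° past the top.

**Where I left it:** The overhead picture puts that cylinder at 18–21°. The fingers hold the next cylinder, about 42° from the top on the robot's side, so the top is free for the counterweight.

**Last checks:**
- **Hold:** the grip is set to 30 N with the fingers closed on the cylinder. The joints read practically still, and the wrist force is about 11 N.
- **Loose things:** the arm stayed clear of all of them, and they look unmoved in the last overhead picture.

**What disagreed:**
- **Fit by direction:** forward pushes alone put the target at about 24–25°, and backward pushes alone at about 6°. The combined fit is the best centred, so I would trust the angle to about ±5°.
- **Drag:** the fitted 0.60 N m is a little below the 0.65 N m given.
- **Wrist torque:** those readings shifted with the tool's tilt, so I used only the forces.

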